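# Size a spacer bush on the tapered mandrel and set the size marker

## Robot

A 7-joint arm with a two-finger parallel gripper is mounted at the origin on the work surface. World frame = base frame: x ahead of the robot, y to its left, z up, the work surface at z = 0. Lengths are in m, angles in rad, forces in N, time in s.
With the tool pointing down it reaches from about 0.35 to 0.775 m from the base axis. Payload 3.1 kg.
Tool frame: the origin (TCP) lies on the mounting face of the last link; the fingertips stand 173 mm ahead of it and the grasp point (between the pads) lies env.pinch_z ahead of it (env.pinch_z is the distance from the TCP to the grasp point, in m); z points along the fingers, x is the direction in which the jaws open and shut, and the axes are right-handed (so a half turn about z gives the same grasp; the last joint's range is limited). The gripper opens to 85 mm and grips with 20 to 120 N. Pads are 22 mm wide; open, the fingers measure 114 mm over their backs; the gripper's body (76 mm by 85 mm) begins 54 mm behind the grasp point. The pads swing forward as they close: fully open they stand 13 mm farther back than shut.
Start: joints at [-1.34, 0.311, 0.014, 1.512, -0.004, 1.319, -0.027], TCP at [0.148, 0.53, 0.405] pointing down, gripper open.
Joint ranges: [-2.7, 2.7], [-0.3, 1.91], [-1.27, 1.3], [0.12, 2.57], [-1.44, 4.58], [0.2, 2.03], [-3.05, 3.05]. Speed limits (rad/s): [2.79, 2.79, 3.14, 3.14, 3.14, 3.14, 3.14].

## Interface

Orientations are given as a 3x3 rotation matrix whose columns are the frame's x, y, z axes.
In Python, from station import get_obs, eyes, env gives the robot as it stands. The module is installed in compiled form; this text tells all that it offers.
- The arm moves only by the shell command python3 -m jog 'ROWS' [OPENING] [FORCE]. ROWS is JSON, a list of rows, each an object of numbers: "tx", "ty", "tz": the shift along the world's x, y, z in m; "wx", "wy", "wz": the turn, a rotation vector about the world's x, y, z in rad. A call has 1 to 20 rows; each row is the pose to reach, as a shift and turn from the pose measured when the call began; what a row does not reach only later rows make up. A row lasts 1/10 s, in which the tool goes at most 50 mm and 8.59 degrees, less where a joint would pass 70% of its speed; a pose out of reach is approached as far as the arm can. A call with a gripper value outside its range is refused whole. OPENING is the closure in counts, from 0 (fully open) to 255 (shut), set as the call begins (- or left out, the last holds). The fingers move at their own pace and stop on an object; FORCE is the grip in N (left out, the last holds). Time passes only in rows, so rows that repeat a pose let the fingers close. It gives the time, the measured TCP pose, the force and the opening at its end, in the units of the state.
- get_obs(): the state, without advancing time (a new reading comes with each control period).
- eyes.grab_frame(name): name is "scene" or "top" or "wrist"; returns a dict with "pixels" (400x640x3 uint8, red, green, blue), "fovy" (degrees; the focal length in pixels is half the picture's height over the tangent of half this angle, whatever the lens; pixels are square), "cx", "cy" (the principal point, pixels), "distortion" ([k1, k2, p1, p2, k3] as OpenCV has them; the pictures are not rectified), "extrinsics" (4x4, takes a point from camera to world coordinates); the wrist camera has in their place "T_tool_cam" (4x4, takes a point from camera to tool coordinates, whose origin is the TCP and whose axes are the tool frame's). Camera axes: x right, y up, looking along -z (the intrinsics and any distortion apply to the point x, -y, -z); pixel columns grow to the right and rows downward; lengths in m; the calibration is good to about 2 mm. A picture is of the moment at which its call begins: read the wrist's pose just before it. There is no depth.
- env.sign_off(): hands the job in, once; it reports no verdict.
The state is a dict: "time_s": time; "joint_positions": joint angles; "joint_velocities": joint speeds; "effort": joint torques, N m; "ee_pos": TCP position; "eef_rot": TCP orientation; "ft_force": force on the tool from outside, world axes, zero at the start; "ft_torque": the same for the moment, N m; "gripper_width": opening from 0.0 (shut) to 1.0 (fully open).
Only numpy, scipy, OpenCV 4.12 (cv2) and the standard library are available. Lean on these libraries where they do the work, as an engineer would, in place of code of your own. Each camera call takes 0.05 s, during which the arm holds its last target.

## Task

Take the metal bush that stands on the purple spot, slide it gently and squarely down the tapered sizing mandrel and press it lightly until it stops snug and centred, then leave it there. See which coloured band its lower edge has come to and slide the black marker along the scale to the same colour. Do not force the bush or let it drop, and leave the other two bushes, the screwdriver and the pliers where they are.

Things in the scene. Friction and masses are not known exactly. Their poses are not given: they have to be found in the camera images.
- mandrel: fixed upright tapered mandrel, 94 mm tall; origin at the centre of its underside, on the table, z up its axis. From below: dark foot 72 mm wide to 12 mm up, steel column 32 mm wide to 45 mm, green band 32 to 28 mm wide (45 to 59 mm up), orange band 28 to 24 mm (59 to 73 mm up), blue band 24 to 20 mm (73 to 87 mm up), steel nose to 13 mm wide at 94 mm
- mandrel_tip (a point): centre of the mandrel's flat tip, 94 mm up. A snug bush stops with its lower edge inside one band (2 mm or more from its edges). Off centre by 0.5 mm it sticks some 3 mm too high and feels a sideways push that shows the way to the centre. It stops softly, in 2 to 3 mm. A push of 4 to 10 N is right; over 20 N it is forced
- next (a point): centre of the purple spot (68 mm across) on top of the queue board, 6 mm above the table. The bush to be sized stands here at the start, within 8 mm. The other two stand on the grey spots, 90 and 180 mm away
- queue: fixed plywood queue board, 270 mm (its x) by 85 mm (its y) by 6 mm; origin at the centre of its underside. Purple spot 90 mm to -x, grey spots at the middle and 90 mm to +x
- bush_a: one of three spacer bushes that look much alike: plain aluminium sleeves, outer diameter 46 mm, 16 mm high, about 57 g (may vary by a third). Inside, an immovable lip 4 mm thick, its bore 19 to 30 mm wide and its underside 0 to 9 mm above the bush's lower face: both differ, are not told, and decide where it stops. Origin at the centre of its lower face, z along its axis
- bush_b: one of three spacer bushes that look much alike: plain aluminium sleeves, outer diameter 46 mm, 16 mm high, about 57 g (may vary by a third). Inside, an immovable lip 4 mm thick, its bore 19 to 30 mm wide and its underside 0 to 9 mm above the bush's lower face: both differ, are not told, and decide where it stops. Origin at the centre of its lower face, z along its axis
- bush_c: one of three spacer bushes that look much alike: plain aluminium sleeves, outer diameter 46 mm, 16 mm high, about 57 g (may vary by a third). Inside, an immovable lip 4 mm thick, its bore 19 to 30 mm wide and its underside 0 to 9 mm above the bush's lower face: both differ, are not told, and decide where it stops. Origin at the centre of its lower face, z along its axis
- scale: fixed aluminium scale, 90 mm (its x) by 205 mm (its y) by 14 mm high; origin at the centre of its underside. The marker's slot runs along its y at x = -15 mm; beside it at x = 8 to 42 mm lies a strip of colours, from -y to +y: grey, green, orange, blue, grey
- marker (a joint): how far the marker has slid along the scale's +y, 0 to 0.15 m; 0 is 75 mm to -y of the scale's middle. It starts on grey (0 to 0.015). Green is 0.025 to 0.065, orange 0.065 to 0.105, blue 0.105 to 0.145. It needs about 1.5 N and stays where it is left
- marker_top (a point): centre of the top of the marker's black grip, a block 28 mm (the scale's x) by 20 mm (the scale's y) by 40 mm high on the scale, its top 55 mm above the table. A thin white pointer reaches from it over the colour strip
- screwdriver: loose screwdriver with a purple handle, 130 mm long, lying on the table along its x; not to be moved
- pliers: loose pliers with blue handles, 155 mm long, lying on the table along its x, about 16 mm high; not to be moved

How it is judged:
On the way:
1. the bush is slid down the mandrel until it stops: pressed on it with over 3 N, centred within 1.2 mm, level within 3.4 degrees (((horizontal distance between bush_a and mandrel below 0.0012 m and angle between bush_a's own z axis and vertical below 0.06 rad and contact force between bush_a and mandrel above 3 N and z of bush_a in the frame of mandrel below 0.087 m) or (horizontal distance between bush_b and mandrel below 0.0012 m and angle between bush_b's own z axis and vertical below 0.06 rad and contact force between bush_b and mandrel above 3 N and z of bush_b in the frame of mandrel below 0.087 m) or (horizontal distance between bush_c and mandrel below 0.0012 m and angle between bush_c's own z axis and vertical below 0.06 rad and contact force between bush_c and mandrel above 3 N and z of bush_c in the frame of mandrel below 0.087 m))), for 0.15 s.
At the end, for the whole second after the job is handed in: the bush from the purple spot rests on the mandrel, centred within 1.5 mm, level within 3.4 degrees; the marker rests within 17 mm of the middle of the colour at the bush's lower edge (within 1.5 mm of a line either colour will do); the other two bushes are within 15 mm of their starts (((horizontal distance between bush_a and mandrel below 0.0015 m and angle between bush_a's own z axis and vertical below 0.06 rad and linear speed of bush_a below 0.02 m/s and velocity of joint marker between -0.01 and 0.01 m/s and ((z of bush_a in the frame of mandrel between 0.0435 and 0.0605 m and value of joint marker between 0.028 and 0.062 m) or (z of bush_a in the frame of mandrel between 0.0575 and 0.0745 m and value of joint marker between 0.068 and 0.102 m) or (z of bush_a in the frame of mandrel between 0.0715 and 0.0885 m and value of joint marker between 0.108 and 0.142 m)) and distance of each of bush_b, bush_c from where it was at the start of the episode below 0.015 m and horizontal distance between each of bush_b, bush_c and next above 0.05 m) or (horizontal distance between bush_b and mandrel below 0.0015 m and angle between bush_b's own z axis and vertical below 0.06 rad and linear speed of bush_b below 0.02 m/s and velocity of joint marker between -0.01 and 0.01 m/s and ((z of bush_b in the frame of mandrel between 0.0435 and 0.0605 m and value of joint marker between 0.028 and 0.062 m) or (z of bush_b in the frame of mandrel between 0.0575 and 0.0745 m and value of joint marker between 0.068 and 0.102 m) or (z of bush_b in the frame of mandrel between 0.0715 and 0.0885 m and value of joint marker between 0.108 and 0.142 m)) and distance of each of bush_a, bush_c from where it was at the start of the episode below 0.015 m and horizontal distance between each of bush_a, bush_c and next above 0.05 m) or (horizontal distance between bush_c and mandrel below 0.0015 m and angle between bush_c's own z axis and vertical below 0.06 rad and linear speed of bush_c below 0.02 m/s and velocity of joint marker between -0.01 and 0.01 m/s and ((z of bush_c in the frame of mandrel between 0.0435 and 0.0605 m and value of joint marker between 0.028 and 0.062 m) or (z of bush_c in the frame of mandrel between 0.0575 and 0.0745 m and value of joint marker between 0.068 and 0.102 m) or (z of bush_c in the frame of mandrel between 0.0715 and 0.0885 m and value of joint marker between 0.108 and 0.142 m)) and distance of each of bush_a, bush_b from where it was at the start of the episode below 0.015 m and horizontal distance between each of bush_a, bush_b and next above 0.05 m))); the robot touches nothing.
It fails at once if a bush is forced onto the mandrel with more than 20 N (contact force between any of bush_a, bush_b, bush_c and mandrel above 20 N).
It fails at once if a bush is dropped (falls unheld faster than 0.5 m/s) ((contact force between bush_a and the fingers below 0.05 N and linear speed of bush_a above 0.5 m/s) or (contact force between bush_b and the fingers below 0.05 N and linear speed of bush_b above 0.5 m/s) or (contact force between bush_c and the fingers below 0.05 N and linear speed of bush_c above 0.5 m/s)).
It fails at once if the screwdriver or the pliers are shifted by more than 15 mm (distance of any of screwdriver, pliers from where it was at the start of the episode above 0.015 m).
It also fails if it takes over 64 s, if anything falls off the work surface, if the arm or the gripper's body presses on something with over 40 N, if the wrist force passes 120 N, or if a joint passes its speed limit or range.

## Working session

There is one attempt and no reset: what is moved stays moved. The work goes in short steps, Python scripts to look and compute and a shell command to move; the robot and the scene stay as the last step left them, time stands still between calls to the robot, and variables do not carry over. Pictures are saved under pics/ and viewed, and the job is handed in when it is done.

```bash
mkdir -p pics; cat > h.py <<'E'
import numpy as np, cv2
from station import get_obs, eyes, env
def snap(n,f):
    o=get_obs(); d=eyes.grab_frame(n); d['obs']=o
    if n=='wrist':
        T=np.eye(4);T[:3,:3]=np.array(o['eef_rot']);T[:3,3]=o['ee_pos'];d['X']=T@np.array(d['T_tool_cam'])
    else: d['X']=np.array(d['extrinsics'])
    cv2.imwrite('pics/'+f+'.png',np.array(d['pixels'])[:,:,::-1])
    import pickle; pickle.dump({k:d[k] for k in('pixels','fovy','cx','cy','distortion','X')},open('pics/'+f+'.pkl','wb'))
    return d
def load(f):
    import pickle; return pickle.load(open('pics/'+f+'.pkl','rb'))
def K(d):
    f=200/np.tan(np.radians(d['fovy'])/2); return np.array([[f,0,d['cx']],[0,f,d['cy']],[0,0,1.]])
def ray(d,uv):
    p=cv2.undistortPoints(np.array([[uv]],float),K(d),np.array(d['distortion'],float))[0,0]
    return d['X'][:3,3], d['X'][:3,:3]@np.array([p[0],-p[1],-1])
def at(d,uv,z):
    o,r=ray(d,uv); return o+r*(z-o[2])/r[2]
def proj(d,P):
    P=np.atleast_2d(P).astype(float); c=(P-d['X'][:3,3])@d['X'][:3,:3]; c=c*[1,-1,-1]
    return cv2.projectPoints(c,np.zeros(3),np.zeros(3),K(d),np.array(d['distortion'],float))[0][:,0]
def crop(f,x0,y0,x1,y1,s,out):
    im=cv2.imread('pics/'+f+'.png')[y0:y1,x0:x1]; cv2.imwrite('pics/'+out+'.png',cv2.resize(im,None,fx=s,fy=s,interpolation=cv2.INTER_CUBIC))
E
python3 - <<'E'
from h import *
print(env.pinch_z)
for n in('scene','top','wrist'):
    d=snap(n,n+'0'); print(n,d['fovy'],d['cx'],d['cy'],d['distortion'],np.round(d['X'],3).tolist())
o=get_obs();print(o)
E
```

```text
0.1547
scene 47.916088507381524 317.38932095687915 198.28202093334585 [-0.05347313  0.          0.          0.          0.        ] [[-0.75, -0.544, 0.376, 0.929], [0.661, -0.609, 0.438, 0.424], [-0.009, 0.577, 0.817, 0.851], [0.0, 0.0, 0.0, 1.0]]
top 56.77035597501836 316.2310109871795 194.90976850602428 [0.01966451 0.         0.         0.         0.        ] [[-0.053, 0.977, -0.205, 0.417], [-0.999, -0.051, 0.016, 0.006], [0.005, 0.206, 0.979, 0.929], [0.0, 0.0, 0.0, 1.0]]
wrist 71.15261861205093 322.9314126154822 198.97752010393708 [-0.01506284  0.          0.          0.          0.        ] [[0.269, -0.93, -0.25, 0.085], [0.963, 0.259, 0.072, 0.546], [-0.002, -0.261, 0.965, 0.372], [0.0, 0.0, 0.0, 1.0]]
{'time_s': 0.15, 'joint_positions': array([-1.33971469,  0.31157537,  0.0140099 ,  1.5126739 , -0.00437027,
        1.31920704, -0.02721365]), 'joint_velocities': array([-0.00085677, -0.00341759,  0.00051395, -0.00401733, -0.00048066,
       -0.00035592,  0.00094477]), 'effort': array([ 3.42593075e-04, -3.80273044e+01,  1.46098598e-01, -2.30849344e+01,
        1.22067795e-02,  9.74530703e-03, -1.36230807e-05]), 'ee_pos': array([0.14809695, 0.5294451 , 0.40385803]), 'eef_rot': array([[ 2.69357800e-01,  9.63040097e-01, -3.83301679e-04],
       [ 9.63038434e-01, -2.69358049e-01, -1.79324607e-03],
       [-1.83021326e-03,  1.13890568e-04, -9.99998319e-01]]), 'ft_force': array([0.05554183, 0.21666184, 0.43519428]), 'ft_torque': array([-0.00445033,  0.03117729, -0.00235425]), 'gripper_width': 0.9999525740666746}
```

View pics/scene0.png

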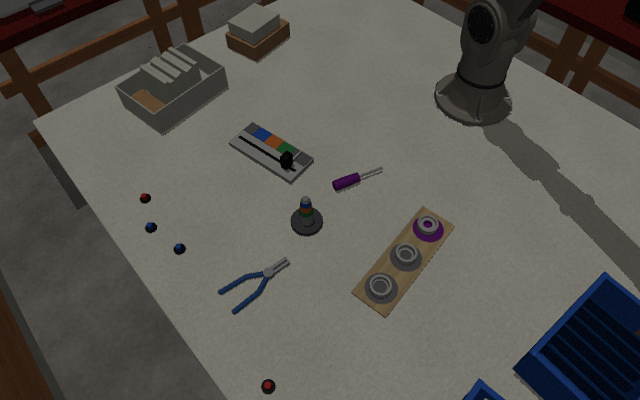

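View pics/top0.png

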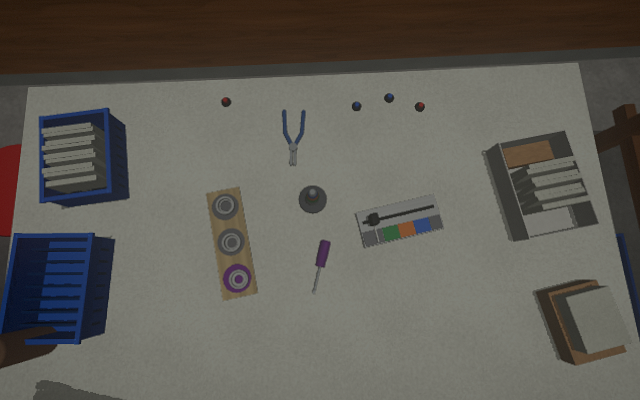

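View pics/wrist0.png

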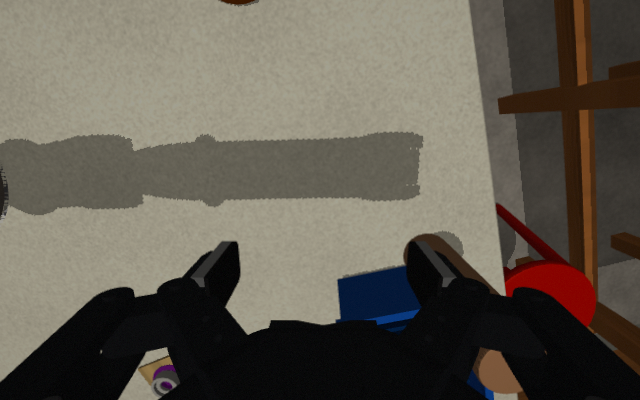

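The top picture shows the bush on purple at about (238,279), the others at (231,242) and (225,206), the mandrel at (312,198) and the marker at (373,219). The screwdriver is at (320,265) and the pliers at (293,140).

```bash
python3 - <<'E'
from h import *
crop('top0',190,170,350,310,5,'c1'); crop('top0',340,180,460,260,6,'c2'); crop('scene0',280,180,480,330,4,'c3')
E
```

```text
(no output)
```

View pics/c1.png

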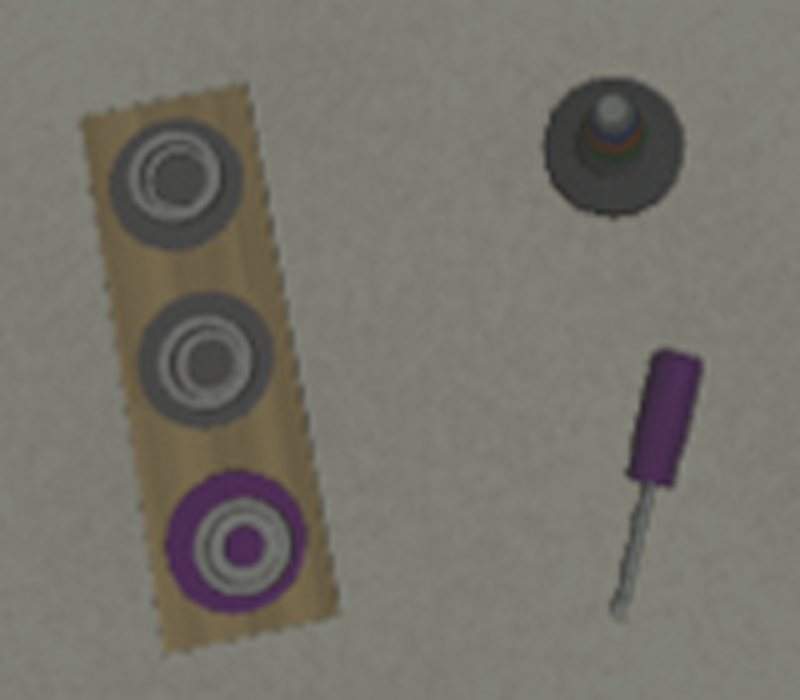

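View pics/c2.png

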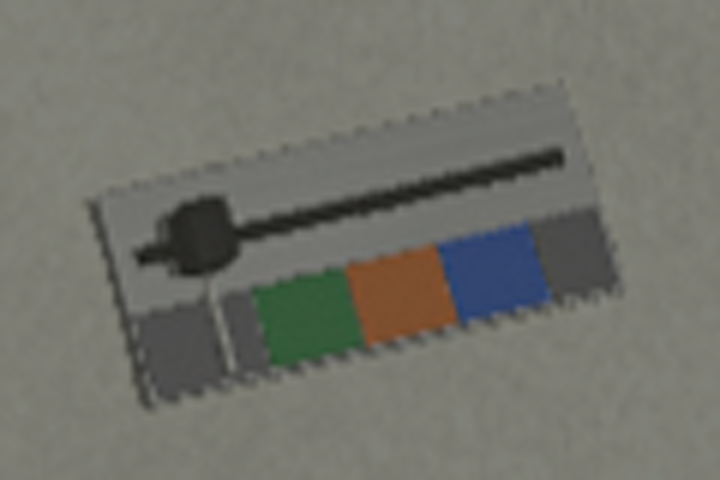

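View pics/c3.png

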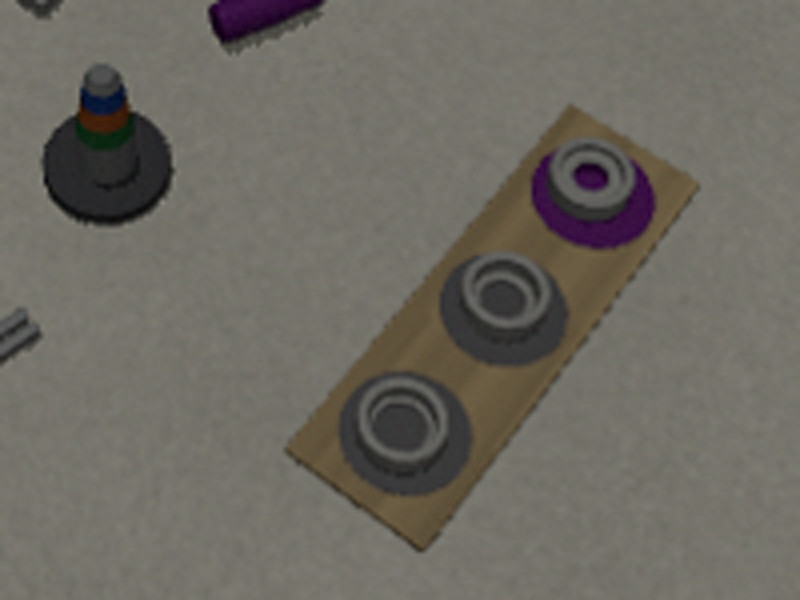

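```bash
python3 - <<'E'
from h import *
t=load('top0'); s=load('scene0')
f=lambda u,v,x0,y0,k:((u+.5)/k-.5+x0,(v+.5)/k-.5+y0)
a=lambda d,n,p,z:print(n,np.round(at(d,p,z),4))
T=lambda u,v:f(u,v,190,170,5); M=lambda u,v:f(u,v,340,180,6); S=lambda u,v:f(u,v,280,180,4)
a(t,'bush top',T(244,546),.022); a(s,'bush top s',S(591,178),.022)
a(t,'spot',T(236,541),.006); a(s,'spot s',S(594,198),.006)
a(t,'b mid',T(207,362),.022); a(t,'b far',T(176,177),.022)
a(t,'foot',T(614,146),.012); a(s,'foot s',S(107,163),.012)
a(t,'tip',T(613,110),.094); a(s,'tip s',S(102,75),.094)
for c in [(82,118),(247,85),(340,613),(163,655)]: a(t,'brd',T(*c),.006)
for c in [(95,203),(563,85),(620,292),(148,405)]: a(t,'scale',M(*c),.014)
a(t,'grip top',M(205,230),.055)
a(t,'ptr end',M(233,370),.018)
for c in [(652,350),(700,358),(632,480),(676,485),(617,615)]: a(t,'sd',T(*c),.01)
E
```

```text
bush top [0.413 0.187 0.022]
bush top s [0.4153 0.1902 0.022 ]
spot [0.4155 0.194  0.006 ]
spot s [0.4141 0.1952 0.006 ]
b mid [0.5013 0.2041 0.022 ]
b far [0.5936 0.219  0.022 ]
foot [0.5999 0.0008 0.012 ]
foot s [0.6008 0.0029 0.012 ]
tip [0.6005 0.0008 0.094 ]
tip s [0.5999 0.0017 0.094 ]
brd [0.6298 0.2702 0.006 ]
brd [0.6427 0.1865 0.006 ]
brd [0.3789 0.1443 0.006 ]
brd [0.3642 0.2292 0.006 ]
scale [ 0.5567 -0.1047  0.014 ]
scale [ 0.5965 -0.3053  0.014 ]
scale [ 0.5083 -0.3183  0.014 ]
scale [ 0.4722 -0.12    0.014 ]
grip top [ 0.5373 -0.1425  0.055 ]
ptr end [ 0.4843 -0.1553  0.018 ]
sd [ 0.4966 -0.0127  0.01  ]
sd [ 0.4914 -0.0362  0.01  ]
sd [0.434  0.0005 0.01  ]
sd [ 0.4305 -0.0207  0.01  ]
sd [0.3709 0.0111 0.01  ]
```

Positions agree between the two cameras within about 3 mm: bush near (0.414, 0.188), mandrel near (0.600, 0.001). Next I move over the bush with the jaws across the board.

```bash
python3 -m jog '[{"tx":0.266,"ty":-0.341,"tz":-0.1,"wz":0.43},{"tx":0.266,"ty":-0.341,"tz":-0.1,"wz":0.43},{"tx":0.266,"ty":-0.341,"tz":-0.1,"wz":0.43},{"tx":0.266,"ty":-0.341,"tz":-0.1,"wz":0.43},{"tx":0.266,"ty":-0.341,"tz":-0.1,"wz":0.43},{"tx":0.266,"ty":-0.341,"tz":-0.1,"wz":0.43},{"tx":0.266,"ty":-0.341,"tz":-0.1,"wz":0.43},{"tx":0.266,"ty":-0.341,"tz":-0.1,"wz":0.43},{"tx":0.266,"ty":-0.341,"tz":-0.1,"wz":0.43},{"tx":0.266,"ty":-0.341,"tz":-0.1,"wz":0.43},{"tx":0.266,"ty":-0.341,"tz":-0.1,"wz":0.43},{"tx":0.266,"ty":-0.341,"tz":-0.1,"wz":0.43},{"tx":0.266,"ty":-0.341,"tz":-0.1,"wz":0.43}]' 0 40
python3 - <<'E'
from h import *
d=snap('wrist','w1');print(d['obs']['ee_pos'],d['obs']['eef_rot'].round(4),d['T_tool_cam'])
print(proj(d,[[.414,.1885,.022],[.414,.1885,.14]]))
E
```

```text
[0.14809695 0.5294451  0.40385803] [[ 2.694e-01  9.630e-01 -4.000e-04]
 [ 9.630e-01 -2.694e-01 -1.800e-03]
 [-1.800e-03  1.000e-04 -1.000e+00]] [[ 9.99999916e-01 -3.67848393e-04  1.82012337e-04 -6.28760696e-04]
 [-3.07726743e-04 -9.65467031e-01 -2.60525081e-01 -6.50613053e-02]
 [ 2.71560643e-04  2.60525003e-01 -9.65467063e-01  3.14872488e-02]
 [ 0.00000000e+00  0.00000000e+00  0.00000000e+00  1.00000000e+00]]
[[164.87289375 389.05227545]
 [113.17449609 476.20961645]]schema error: expected keys tx, ty, tz, wx, wy, wz
```

View pics/w1.png

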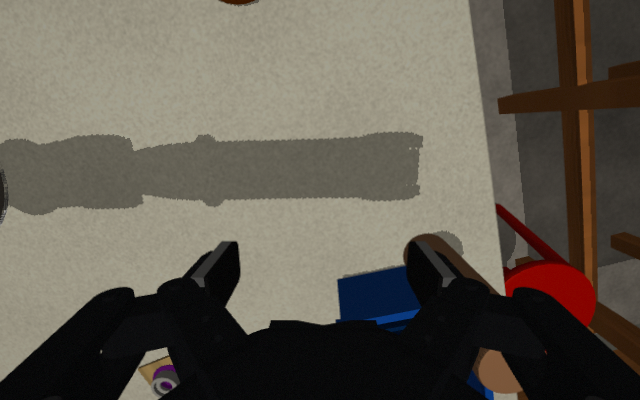

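All six keys are required; the picture is unchanged because the arm did not move.

```bash
python3 -m jog '[{"tx":0.266,"ty":-0.341,"tz":-0.1,"wx":0,"wy":0,"wz":0.43},{"tx":0.266,"ty":-0.341,"tz":-0.1,"wx":0,"wy":0,"wz":0.43},{"tx":0.266,"ty":-0.341,"tz":-0.1,"wx":0,"wy":0,"wz":0.43},{"tx":0.266,"ty":-0.341,"tz":-0.1,"wx":0,"wy":0,"wz":0.43},{"tx":0.266,"ty":-0.341,"tz":-0.1,"wx":0,"wy":0,"wz":0.43},{"tx":0.266,"ty":-0.341,"tz":-0.1,"wx":0,"wy":0,"wz":0.43},{"tx":0.266,"ty":-0.341,"tz":-0.1,"wx":0,"wy":0,"wz":0.43},{"tx":0.266,"ty":-0.341,"tz":-0.1,"wx":0,"wy":0,"wz":0.43},{"tx":0.266,"ty":-0.341,"tz":-0.1,"wx":0,"wy":0,"wz":0.43},{"tx":0.266,"ty":-0.341,"tz":-0.1,"wx":0,"wy":0,"wz":0.43},{"tx":0.266,"ty":-0.341,"tz":-0.1,"wx":0,"wy":0,"wz":0.43},{"tx":0.266,"ty":-0.341,"tz":-0.1,"wx":0,"wy":0,"wz":0.43},{"tx":0.266,"ty":-0.341,"tz":-0.1,"wx":0,"wy":0,"wz":0.43}]' 0 40
python3 - <<'E'
from h import *
d=snap('wrist','w2');o=d['obs'];print(o['ee_pos'],o['eef_rot'].round(4),o['ft_force'])
print(proj(d,[[.414,.1885,.022],[.414,.1885,.14]]))
E
```

```text
time_s: 1.5
ee_pos: [0.4133, 0.1901, 0.3042]
eef_rot: [[-0.16, 0.987, 0.0], [0.987, 0.16, -0.001], [-0.001, 0.0, -1.0]]
ft_force: [0.3, -0.3, -0.2]
gripper_width: 1.001
[0.41330844 0.19013767 0.30423342] [[-1.601e-01  9.871e-01  3.000e-04]
 [ 9.871e-01  1.601e-01 -6.000e-04]
 [-6.000e-04  2.000e-04 -1.000e+00]] [ 0.27271298 -0.27023246 -0.2359451 ]
[[322.25341113 197.04067718]
 [321.45791774 254.64230997]]
```

View pics/w2.png

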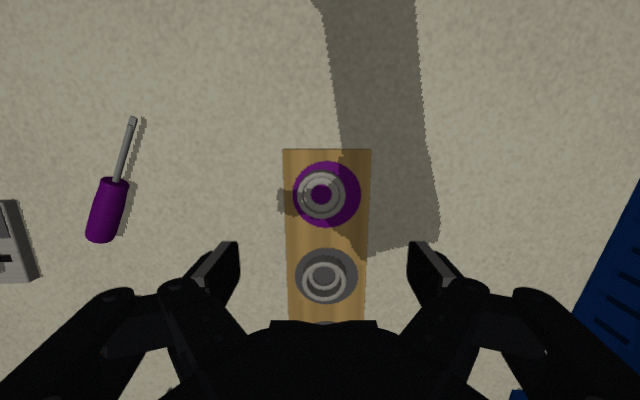

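```bash
python3 - <<'E'
from h import *
crop('w2',270,150,390,310,5,'c4')
E
```

```text
(no output)
```

View pics/c4.png

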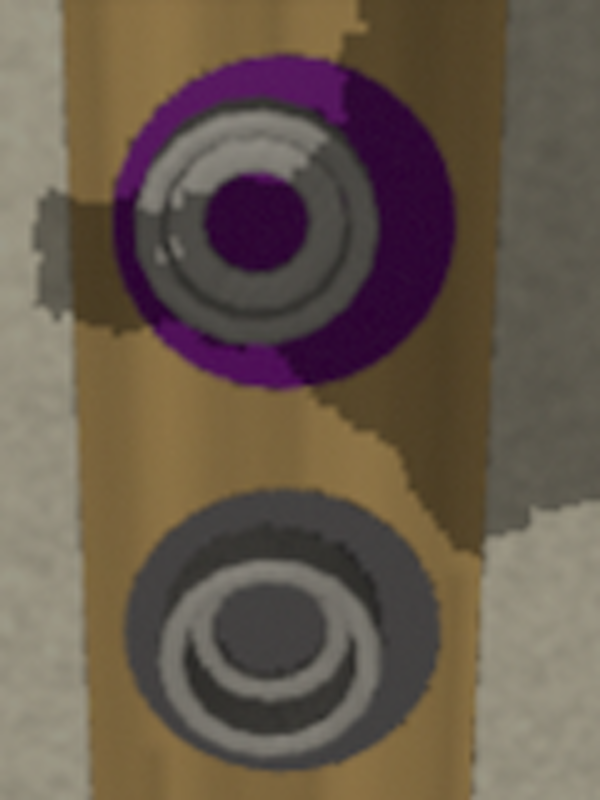

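```bash
python3 - <<'E'
from h import *
d=load('w2')
for p in [(321,194.9),(296.6,194.9),(345.4,194.9)]: print(at(d,p,.022))
E
```

```text
[0.41216511 0.18702821 0.022     ]
[0.41579354 0.16474076 0.022     ]
[0.40853676 0.20930964 0.022     ]
```

```bash
python3 - <<'E'
from h import *
d=load('w2');o=get_obs();R=o['eef_rot'];p=o['ee_pos']
for z in(.16,.165,.173):
  P=[p+R@np.array([sx*.0425,y,z]) for sx in(-1,1) for y in(-.011,.011)]
  print(z,proj(d,P).round(0).tolist())
crop('w2',150,200,490,400,2,'c5')
E
python3 -m jog '[{"tx":-0.0003,"ty":-0.0028,"tz":-0.045,"wx":0,"wy":0,"wz":0},{"tx":-0.0003,"ty":-0.0028,"tz":-0.09,"wx":0,"wy":0,"wz":0},{"tx":-0.0003,"ty":-0.0028,"tz":-0.11,"wx":0,"wy":0,"wz":0},{"tx":-0.0003,"ty":-0.0028,"tz":-0.11,"wx":0,"wy":0,"wz":0},{"tx":-0.0003,"ty":-0.0028,"tz":-0.11,"wx":0,"wy":0,"wz":0}]'
```

```text
0.16 [[239.0, 238.0], [242.0, 277.0], [410.0, 238.0], [407.0, 277.0]]
0.165 [[241.0, 234.0], [245.0, 272.0], [407.0, 234.0], [404.0, 272.0]]
0.173 [[246.0, 228.0], [248.0, 265.0], [403.0, 228.0], [400.0, 265.0]]
time_s: 2.05
ee_pos: [0.4131, 0.1881, 0.1948]
eef_rot: [[-0.162, 0.987, 0.001], [0.987, 0.162, -0.0], [-0.0, 0.001, -1.0]]
ft_force: [0.2, 0.5, 0.2]
gripper_width: 0.998
```

View pics/c5.png

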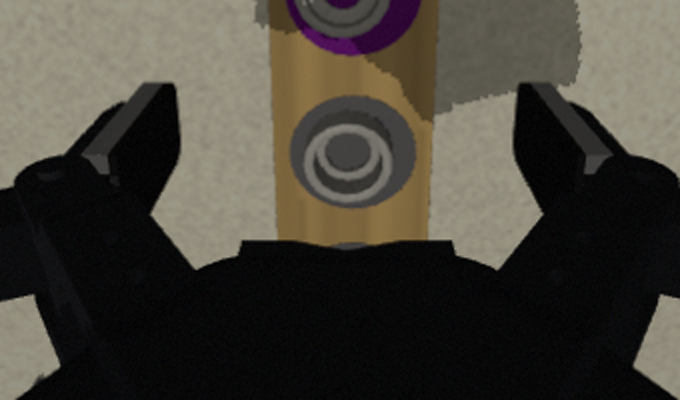

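Fingertips match a 160 mm reach when open, so they stand at 173 mm when shut. I descend and close.

```bash
python3 -m jog '[{"tx":0,"ty":-0.0006,"tz":-0.014,"wx":0,"wy":0,"wz":0},{"tx":0,"ty":-0.0006,"tz":-0.014,"wx":0,"wy":0,"wz":0},{"tx":0,"ty":-0.0006,"tz":-0.014,"wx":0,"wy":0,"wz":0}]'
python3 -m jog '[{"tx":0,"ty":0,"tz":0,"wx":0,"wy":0,"wz":0},{"tx":0,"ty":0,"tz":0,"wx":0,"wy":0,"wz":0},{"tx":0,"ty":0,"tz":0,"wx":0,"wy":0,"wz":0},{"tx":0,"ty":0,"tz":0,"wx":0,"wy":0,"wz":0},{"tx":0,"ty":0,"tz":0,"wx":0,"wy":0,"wz":0},{"tx":0,"ty":0,"tz":0,"wx":0,"wy":0,"wz":0},{"tx":0,"ty":0,"tz":0,"wx":0,"wy":0,"wz":0},{"tx":0,"ty":0,"tz":0,"wx":0,"wy":0,"wz":0}]' 255 40
python3 - <<'E'
from h import *
d=snap('wrist','w3')
E
```

```text
time_s: 2.35
ee_pos: [0.4137, 0.1881, 0.1822]
eef_rot: [[-0.162, 0.987, 0.003], [0.987, 0.162, 0.001], [0.001, 0.003, -1.0]]
ft_force: [0.0, 0.1, -0.0]
gripper_width: 0.998
time_s: 3.15
ee_pos: [0.4141, 0.1882, 0.1833]
eef_rot: [[-0.162, 0.987, 0.004], [0.987, 0.162, 0.002], [0.001, 0.004, -1.0]]
ft_force: [-1.3, -0.7, 7.5]
gripper_width: 0.515
```

View pics/w3.png

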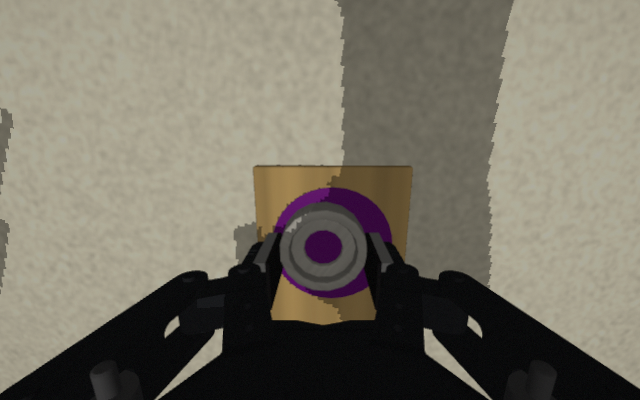

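The bush sits between the pads (rim centre about (323,247), bore centre (323,246)). I lift it.

```bash
python3 -m jog '[{"tx":0,"ty":0,"tz":0.01,"wx":0,"wy":0,"wz":0},{"tx":0,"ty":0,"tz":0.03,"wx":0,"wy":0,"wz":0},{"tx":0,"ty":0,"tz":0.06,"wx":0,"wy":0,"wz":0},{"tx":0,"ty":0,"tz":0.1,"wx":0,"wy":0,"wz":0},{"tx":0,"ty":0,"tz":0.12,"wx":0,"wy":0,"wz":0},{"tx":0,"ty":0,"tz":0.12,"wx":0,"wy":0,"wz":0},{"tx":0,"ty":0,"tz":0.12,"wx":0,"wy":0,"wz":0}]'
python3 - <<'E'
from h import *
d=snap('wrist','w4');print(d['obs']['ft_force'],d['obs']['ft_torque'])
crop('w4',240,170,410,320,4,'c6')
E
```

```text
time_s: 3.9
ee_pos: [0.4139, 0.1881, 0.3036]
eef_rot: [[-0.162, 0.987, 0.004], [0.987, 0.162, 0.002], [0.002, 0.005, -1.0]]
ft_force: [-0.4, 0.7, -0.6]
gripper_width: 0.517
[-0.41010562  0.73917391 -0.63383443] [-0.02445783 -0.01823621 -0.0063977 ]
```

View pics/c6.png

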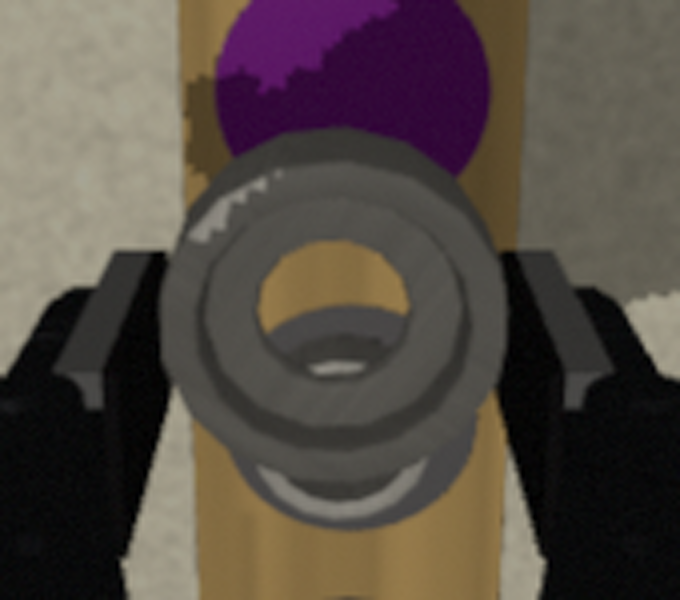

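```bash
python3 - <<'E'
from h import *
d=load('w4');Tc=get_obs();R=Tc['eef_rot'];p=Tc['ee_pos']
f=lambda u,v,x0,y0,k:((u+.5)/k-.5+x0,(v+.5)/k-.5+y0)
for zt in(.161,.164):
  pts=[(160,300),(507,300),(334,455),(334,162)]
  for q in pts:
    w=at(d,f(*q,240,170,4),p[2]-zt); print(zt,(R.T@(w-p)).round(4))
for zt in (.161,):
  a=np.linspace(0,2*np.pi,200)
  im=cv2.imread('pics/w4.png');im=cv2.resize(im,None,fx=4,fy=4)
  for cy in(0.,):
   for z,r in((zt,.023),(zt+.016,.023)):
    P=[p+R@np.array([r*np.cos(t),cy+r*np.sin(t),z]) for t in a]
    for u in proj(d,P): cv2.circle(im,(int(u[0]*4+2),int(u[1]*4+2)),1,(0,0,255) if z==zt else (0,255,0),-1)
  cv2.imwrite('pics/c7.png',im[680:1280,960:1640])
E
```

```text
0.161 [-0.0225 -0.0056  0.161 ]
0.161 [ 0.0213 -0.0056  0.161 ]
0.161 [-0.0005  0.0166  0.161 ]
0.161 [-0.0006 -0.0239  0.1609]
0.164 [-0.023  -0.0042  0.164 ]
0.164 [ 0.0218 -0.0042  0.164 ]
0.164 [-0.0005  0.0185  0.164 ]
0.164 [-0.0005 -0.0229  0.1639]
```

View pics/c7.png

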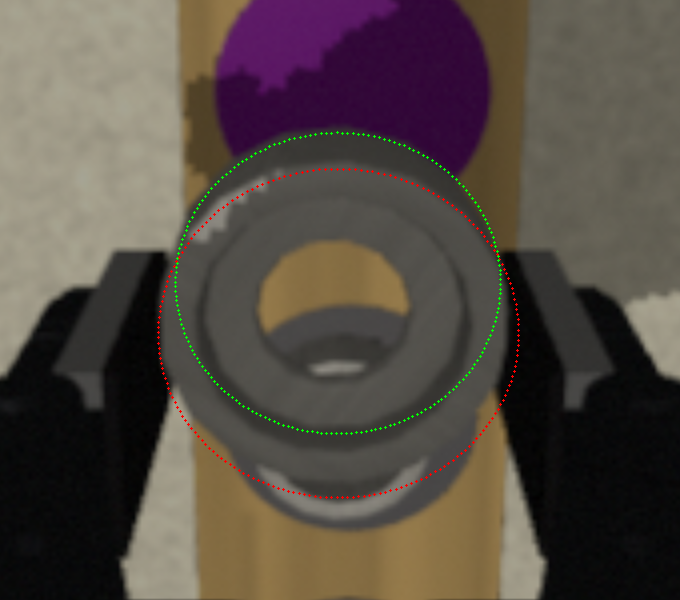

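```bash
python3 -m jog '[{"tx":0.02,"ty":-0.02,"tz":0,"wx":0,"wy":0,"wz":0},{"tx":0.05,"ty":-0.05,"tz":0,"wx":0,"wy":0,"wz":0},{"tx":0.08,"ty":-0.08,"tz":0,"wx":0,"wy":0,"wz":0},{"tx":0.11,"ty":-0.11,"tz":0,"wx":0,"wy":0,"wz":0},{"tx":0.14,"ty":-0.14,"tz":0,"wx":0,"wy":0,"wz":0},{"tx":0.17,"ty":-0.168,"tz":0,"wx":0,"wy":0,"wz":0},{"tx":0.183,"ty":-0.182,"tz":0,"wx":0,"wy":0,"wz":0},{"tx":0.188,"ty":-0.186,"tz":0,"wx":0,"wy":0,"wz":0},{"tx":0.188,"ty":-0.186,"tz":-0.01,"wx":0,"wy":0,"wz":0},{"tx":0.188,"ty":-0.186,"tz":-0.02,"wx":0,"wy":0,"wz":0},{"tx":0.188,"ty":-0.186,"tz":-0.02,"wx":0,"wy":0,"wz":0},{"tx":0.188,"ty":-0.186,"tz":-0.02,"wx":0,"wy":0,"wz":0}]'
python3 - <<'E'
from h import *
d=snap('wrist','w5');print(d['obs']['ft_force'],d['obs']['ft_torque'],d['obs']['ee_pos'],d['obs']['eef_rot'])
crop('w5',240,170,410,320,4,'c8')
snap('top','t5');crop('t5',270,160,350,220,8,'c9')
snap('scene','s5');crop('s5',260,160,360,240,8,'c10')
E
```

```text
time_s: 5.15
ee_pos: [0.6007, 0.0035, 0.2818]
eef_rot: [[-0.164, 0.986, 0.0], [0.986, 0.164, 0.002], [0.002, 0.001, -1.0]]
ft_force: [0.1, -0.3, 0.2]
gripper_width: 0.521
[ 0.08673135 -0.26391921  0.19441931] [0.01221674 0.02731122 0.01917662] [0.60066667 0.00349605 0.28181466] [[-1.64200909e-01  9.86426886e-01  2.45982137e-04]
 [ 9.86424697e-01  1.64200005e-01  2.16216460e-03]
 [ 2.09242702e-03  5.97672248e-04 -9.99997632e-01]]
```

View pics/c8.png

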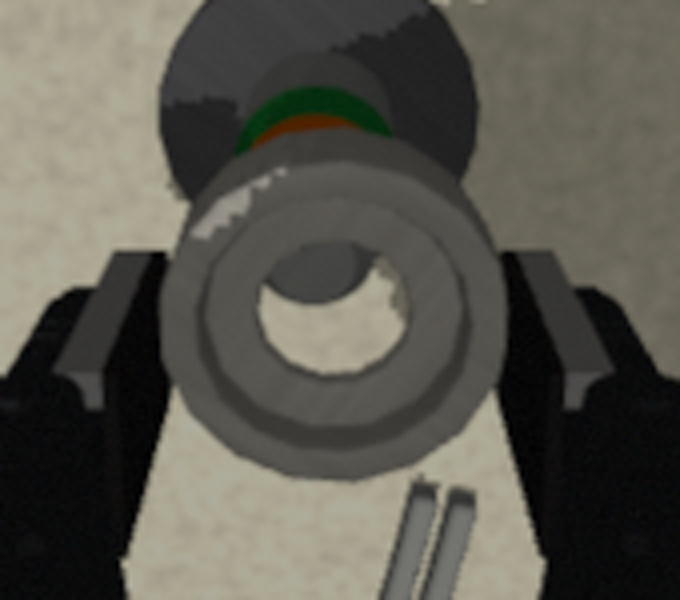

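View pics/c10.png

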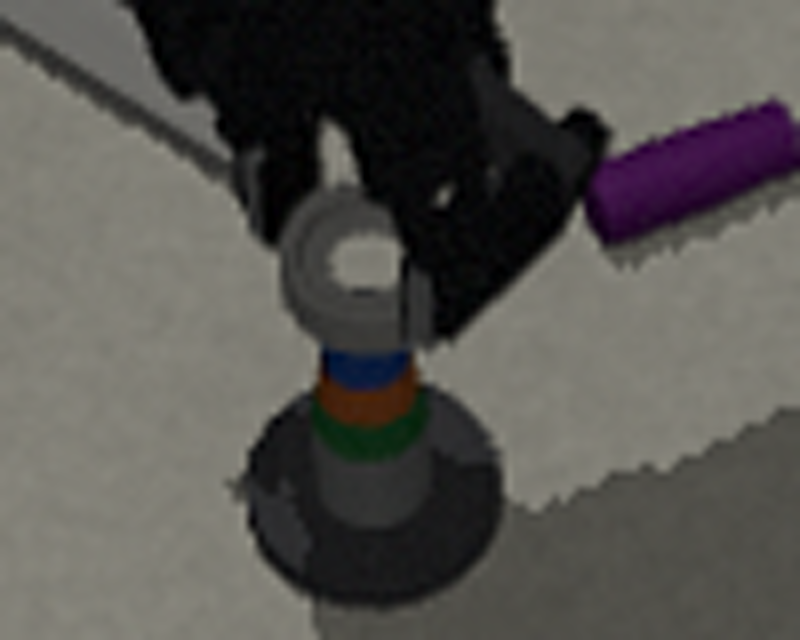

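The wrist view shows the tip (dark disc, lower edge near crop (318,305)) through the bore (crop centre (333,308)). The mandrel therefore lies up-image and left of the bush, as parallax would partly explain. I fit both.

```bash
python3 - <<'E'
from h import *
crop('w5',295,220,350,270,14,'c11')
E
```

```text
(no output)
```

View pics/c11.png

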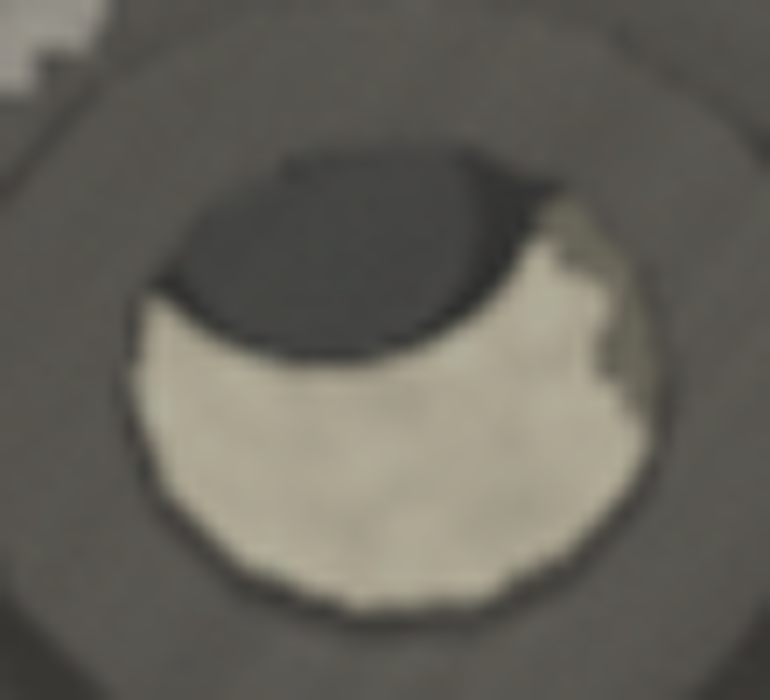

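View pics/c9.png

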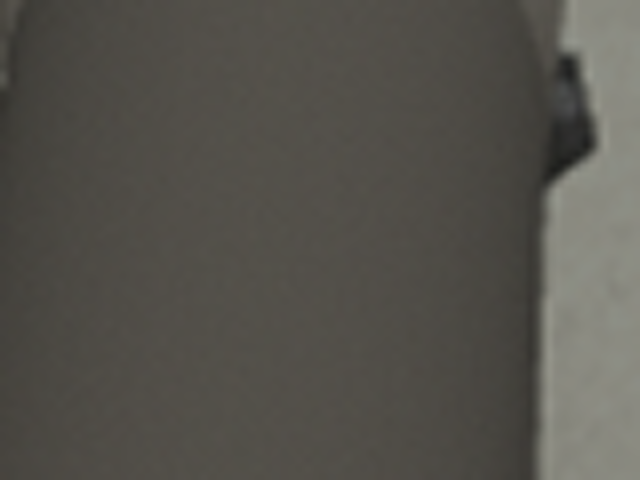

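```bash
cat > fit.py <<'E'
from h import *
from scipy.optimize import least_squares
def circ(d,p,R,c,r,n=180):
    a=np.linspace(0,2*np.pi,n,endpoint=False)
    return proj(d,[p+R@(np.array(c)+[r*np.cos(t),r*np.sin(t),0]) for t in a])
def ext(u): return np.array([u[:,0].min(),u[:,0].max(),u[:,1].min(),u[:,1].max()])
def fitrim(d,p,R,e,z=None):
    if z is None:
        return least_squares(lambda q:ext(circ(d,p,R,q,.023,720))-e,[0,0,.161],diff_step=1e-3,x_scale=.01)
    return least_squares(lambda q:ext(circ(d,p,R,[q[0],q[1],z],.023,720))-e,[0,0],diff_step=1e-3,x_scale=.01)
E
python3 - <<'E'
from fit import *
d=load('w5');o=get_obs();R=o['eef_rot'];p=o['ee_pos'];print(p)
g=lambda u,k,x0:(u+.5)/k-.5+x0
e=np.array([g(160,4,240),g(507,4,240),g(162,4,170),g(480,4,170)])
s=fitrim(d,p,R,e);print('rim',s.x,s.fun)
for z in(.161,.164):
  q=fitrim(d,p,R,e,z);print(z,q.x,q.fun)
# tip
t=(g(325,14,295),g(218,14,220)); w=at(d,t,.094);print('tip world',w,'tool',R.T@(w-p))
# foot edges left/right of disk r .036 z .012
print('foot',at(d,(g(319,4,240),g(103,4,170)),.012))
E
```

```text
[0.60148649 0.00255946 0.28318521]
rim [ 0.00040804 -0.00099355  0.16882664] [ 0.02867219 -0.02867008 -0.02998631  0.03258156]
0.161 [ 0.00039743 -0.00444624] [-2.59158069  2.59323831 -2.08584071  2.75002557]
0.164 [ 0.00040148 -0.00312607] [-1.55090651  1.55187982 -1.27425078  1.66671352]
tip world [ 6.00605543e-01 -1.56546007e-04  9.40000000e-02] tool [-0.00273053 -0.00198913  0.18917659]
foot [ 0.59705678 -0.00064009  0.012     ]
```

Measured in the image, the tip is 3 mm from the bush centre along tool x; the y offset is ambiguous because of parallax. I correct x and come down to just above the tip to remove most of the parallax.

```bash
python3 -m jog '[{"tx":0.0003,"ty":-0.0015,"tz":-0.004,"wx":0,"wy":0,"wz":0},{"tx":0.0005,"ty":-0.003,"tz":-0.0085,"wx":0,"wy":0,"wz":0},{"tx":0.0005,"ty":-0.003,"tz":-0.0085,"wx":0,"wy":0,"wz":0},{"tx":0.0005,"ty":-0.003,"tz":-0.0085,"wx":0,"wy":0,"wz":0},{"tx":0.0005,"ty":-0.003,"tz":-0.0085,"wx":0,"wy":0,"wz":0},{"tx":0.0005,"ty":-0.003,"tz":-0.0085,"wx":0,"wy":0,"wz":0},{"tx":0.0005,"ty":-0.003,"tz":-0.0085,"wx":0,"wy":0,"wz":0}]'
python3 - <<'E'
from h import *
d=snap('wrist','w6');print(d['obs']['ft_force'],d['obs']['ft_torque'],d['obs']['ee_pos'])
crop('w6',290,215,355,270,12,'c12')
snap('scene','s6');crop('s6',280,170,330,230,10,'c13')
E
```

```text
time_s: 6.0
ee_pos: [0.6021, -0.0004, 0.2748]
eef_rot: [[-0.163, 0.987, 0.004], [0.987, 0.163, 0.002], [0.001, 0.004, -1.0]]
ft_force: [-0.3, 0.2, -0.4]
gripper_width: 0.519
[-0.2976567   0.23469275 -0.36028262] [-0.03595045  0.01570959 -0.03487062] [ 6.02053332e-01 -4.29994181e-04  2.74831391e-01]
```

View pics/c12.png

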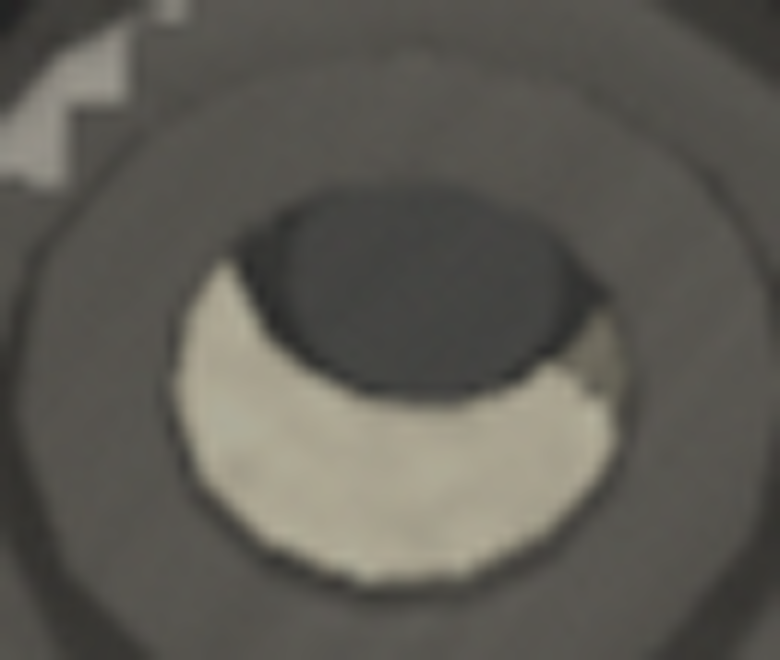

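View pics/c13.png

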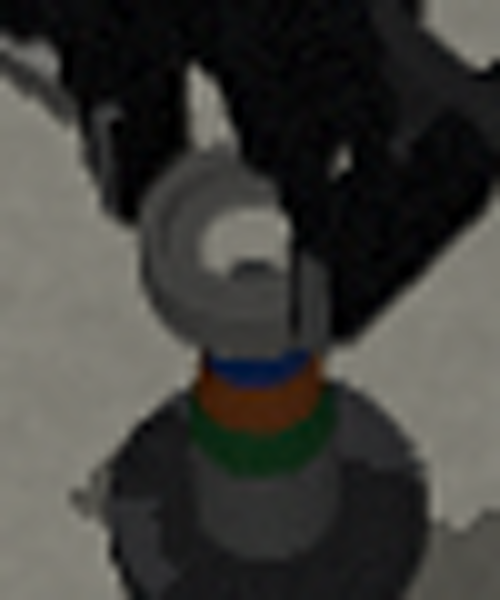

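```bash
python3 - <<'E'
from fit import *
crop('w6',240,170,410,320,4,'c14')
d=load('w6');Tt=np.linalg.inv(np.array([[0.99999992,-.000367848,.000182,-.00062876],[-.0003077,-.965467,-.260525,-.0650613],[.00027156,.260525,-.965467,.03148725],[0,0,0,1]]))
T=d['X']@Tt;R=T[:3,:3];p=T[:3,3];print(p)
g=lambda u,k,x0:(u+.5)/k-.5+x0
er=np.array([g(160,4,240),g(507,4,240),g(162,4,170),g(480,4,170)])
eb=np.array([g(172,12,290),g(632,12,290),g(180,12,215),g(602,12,215)])
tip=np.array([g(427,12,290),g(273,12,215)])
et=np.array([g(287,12,290),g(568,12,290),g(402,12,215)])
for z in(.161,.164,.167,.169):
  q=fitrim(d,p,R,er,z).x
  s=least_squares(lambda v:ext(circ(d,p,R,[q[0]+v[2],q[1],z+v[0]],v[1],360))-eb,[.008,.01,0],diff_step=1e-3,x_scale=.01)
  # tip height relative to rim: p_z - z = rim z
  zt=z+ (16+3.8)/1000
  t=least_squares(lambda v:ext(circ(d,p,R,[v[0],v[1],zt],.0065,360))[[0,1,3]]-et,[0,0],diff_step=1e-3,x_scale=.01)
  print(z,q.round(4),'lip depth,r',s.x.round(4),s.fun.round(2),'tip',t.x.round(4),t.fun.round(2),'tip-bush',(t.x-q).round(4))
E
```

```text
[ 0.60176933 -0.0006502   0.27481904]
0.161 [-0.0006 -0.0024] lip depth,r [0.0053 0.01   0.    ] [ 0.02 -0.02 -0.02  0.02] tip [ 0.0006 -0.0018] [ 0.4  -0.4  -0.01] tip-bush [0.0012 0.0006]
0.164 [-0.0006 -0.001 ] lip depth,r [0.0052 0.0103 0.    ] [ 0.02 -0.02 -0.02  0.02] tip [ 0.0007 -0.0004] [ 0.62 -0.62 -0.01] tip-bush [0.0013 0.0007]
0.167 [-0.0006  0.0003] lip depth,r [0.0051 0.0105 0.    ] [ 0.02 -0.02 -0.02  0.02] tip [0.0007 0.001 ] [ 0.84 -0.84 -0.02] tip-bush [0.0013 0.0007]
0.169 [-0.0006  0.0012] lip depth,r [0.005  0.0106 0.    ] [ 0.02 -0.02 -0.02  0.02] tip [0.0007 0.002 ] [ 0.98 -0.98 -0.02] tip-bush [0.0013 0.0008]
```

View pics/c14.png

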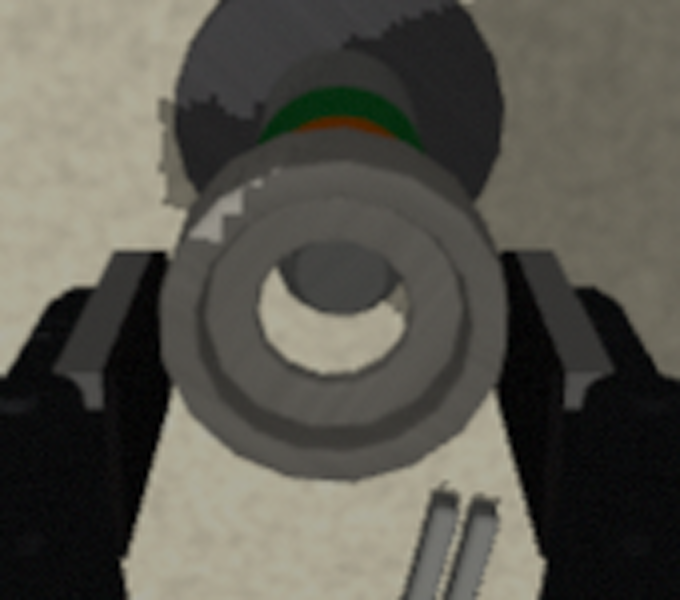

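Robust to the camera-height doubt, the bush must shift by about +1.25 mm in tool x and +0.7 mm in tool y. The bore is about 20.5 mm and the lip underside about 7 mm up, which predicts blue. I correct and lower until the tip is level with the lip.

```bash
python3 -m jog '[{"tx":0.0005,"ty":0.0013,"tz":-0.001,"wx":0,"wy":0,"wz":0},{"tx":0.0005,"ty":0.0013,"tz":-0.003,"wx":0,"wy":0,"wz":0},{"tx":0.0005,"ty":0.0013,"tz":-0.006,"wx":0,"wy":0,"wz":0},{"tx":0.0005,"ty":0.0013,"tz":-0.009,"wx":0,"wy":0,"wz":0},{"tx":0.0005,"ty":0.0013,"tz":-0.011,"wx":0,"wy":0,"wz":0},{"tx":0.0005,"ty":0.0013,"tz":-0.011,"wx":0,"wy":0,"wz":0},{"tx":0.0005,"ty":0.0013,"tz":-0.011,"wx":0,"wy":0,"wz":0},{"tx":0.0005,"ty":0.0013,"tz":-0.011,"wx":0,"wy":0,"wz":0},{"tx":0.0005,"ty":0.0013,"tz":-0.011,"wx":0,"wy":0,"wz":0},{"tx":0.0005,"ty":0.0013,"tz":-0.011,"wx":0,"wy":0,"wz":0}]'
python3 - <<'E'
from h import *
d=snap('wrist','w7');print(d['obs']['ft_force'],d['obs']['ft_torque'],d['obs']['ee_pos'])
crop('w7',290,215,355,270,12,'c15')
E
```

```text
time_s: 7.1
ee_pos: [0.6026, 0.0009, 0.2639]
eef_rot: [[-0.163, 0.987, 0.004], [0.987, 0.163, 0.002], [0.001, 0.004, -1.0]]
ft_force: [0.5, -0.0, -0.2]
gripper_width: 0.517
[ 0.52505726 -0.00063426 -0.20976028] [-0.0379536  -0.02153829 -0.02272653] [0.6025806  0.00088056 0.26387967]
```

View pics/c15.png

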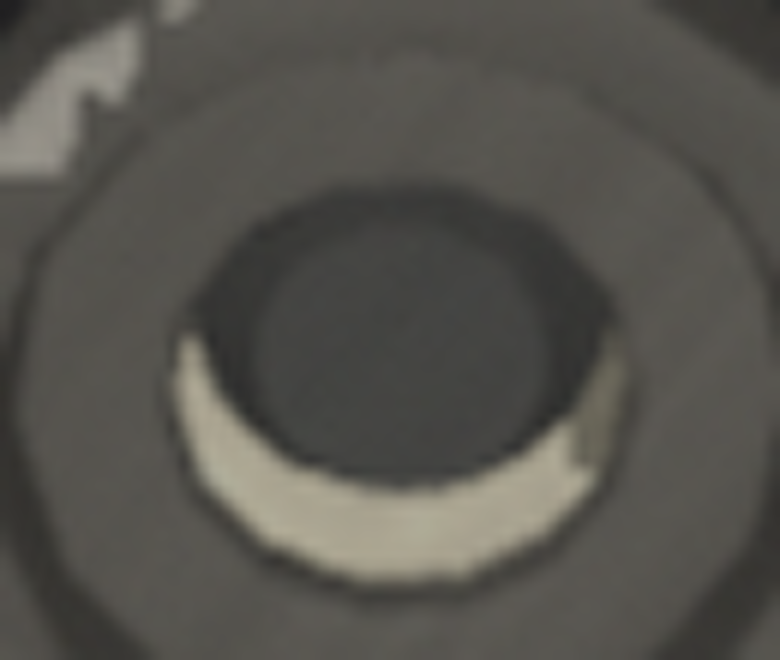

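```bash
cat >> fit.py <<'E'
Tt=np.linalg.inv(np.array([[0.99999992,-.000367848,.000182,-.00062876],[-.0003077,-.965467,-.260525,-.0650613],[.00027156,.260525,-.965467,.03148725],[0,0,0,1]]))
g=lambda u,k,x0:(u+.5)/k-.5+x0
E
python3 - <<'E'
from fit import *
d=load('w7');T=d['X']@Tt;R=T[:3,:3];p=T[:3,3]
eb=np.array([g(172,12,290),g(632,12,290),g(180,12,215),g(602,12,215)])
et=np.array([g(250,12,290),g(550,12,290),g(215,12,215),g(487,12,215)])
for z in(.161,.167):
 for gap in (.003,.0037,.0045):
  zl=z+.0052
  b=least_squares(lambda v:ext(circ(d,p,R,[v[0],v[1],zl],v[2],360))-eb,[0,0,.01],diff_step=1e-3,x_scale=.01)
  t=least_squares(lambda v:ext(circ(d,p,R,[v[0],v[1],zl+gap],v[2],360))-et,[0,0,.006],diff_step=1e-3,x_scale=.01)
  print(z,gap,b.x.round(4),b.fun.round(2),t.x.round(4),t.fun.round(2),'tip-bush mm',((t.x-b.x)[:2]*1e3).round(2))
E
```

```text
0.161 0.003 [-0.0006 -0.0024  0.01  ] [ 0.02 -0.02 -0.02  0.02] [-0.0007 -0.0031  0.0066] [ 0.1  -0.1  -0.11  0.11] tip-bush mm [-0.09 -0.65]
0.161 0.0037 [-0.0006 -0.0024  0.01  ] [ 0.02 -0.02 -0.02  0.02] [-0.0007 -0.0027  0.0066] [ 0.1  -0.1  -0.11  0.11] tip-bush mm [-0.09 -0.33]
0.161 0.0045 [-0.0006 -0.0024  0.01  ] [ 0.02 -0.02 -0.02  0.02] [-0.0007 -0.0024  0.0067] [ 0.1  -0.1  -0.11  0.11] tip-bush mm [-0.09  0.03]
0.167 0.003 [-0.0006  0.0004  0.0105] [ 0.02 -0.02 -0.02  0.02] [-0.0007 -0.0004  0.0069] [ 0.1  -0.1  -0.11  0.11] tip-bush mm [-0.09 -0.74]
0.167 0.0037 [-0.0006  0.0004  0.0105] [ 0.02 -0.02 -0.02  0.02] [-0.0007 -0.      0.0069] [ 0.1  -0.1  -0.11  0.11] tip-bush mm [-0.09 -0.42]
0.167 0.0045 [-0.0006  0.0004  0.0105] [ 0.02 -0.02 -0.02  0.02] [-0.0007  0.0003  0.007 ] [ 0.1  -0.1  -0.11  0.11] tip-bush mm [-0.09 -0.06]
```

Nearly centred: the remaining shift is about -0.1 in tool x and -0.3 mm in tool y. I lower slowly, watching the force.

```bash
python3 -m jog '[{"tx":-0.0002,"ty":-0.0001,"tz":-0.001,"wx":0,"wy":0,"wz":0},{"tx":-0.0002,"ty":-0.0001,"tz":-0.002,"wx":0,"wy":0,"wz":0},{"tx":-0.0002,"ty":-0.0001,"tz":-0.003,"wx":0,"wy":0,"wz":0},{"tx":-0.0002,"ty":-0.0001,"tz":-0.003,"wx":0,"wy":0,"wz":0},{"tx":-0.0002,"ty":-0.0001,"tz":-0.003,"wx":0,"wy":0,"wz":0}]'
python3 -m jog '[{"tx":0,"ty":0,"tz":-0.0005,"wx":0,"wy":0,"wz":0},{"tx":0,"ty":0,"tz":-0.001,"wx":0,"wy":0,"wz":0},{"tx":0,"ty":0,"tz":-0.001,"wx":0,"wy":0,"wz":0},{"tx":0,"ty":0,"tz":-0.001,"wx":0,"wy":0,"wz":0}]'
```

```text
time_s: 7.65
ee_pos: [0.6024, 0.0008, 0.2608]
eef_rot: [[-0.163, 0.987, 0.004], [0.987, 0.163, 0.002], [0.001, 0.004, -1.0]]
ft_force: [-0.3, -0.7, -0.5]
gripper_width: 0.517
time_s: 8.05
ee_pos: [0.6023, 0.0007, 0.2598]
eef_rot: [[-0.163, 0.987, 0.004], [0.987, 0.163, 0.002], [0.001, 0.004, -1.0]]
ft_force: [1.4, -0.4, -0.1]
gripper_width: 0.514
```

```bash
python3 -m jog '[{"tx":0.0001,"ty":0,"tz":-0.0005,"wx":0,"wy":0,"wz":0},{"tx":0.0001,"ty":0,"tz":-0.0005,"wx":0,"wy":0,"wz":0},{"tx":0.0001,"ty":0,"tz":-0.0005,"wx":0,"wy":0,"wz":0}]'
python3 - <<'E'
from h import *
for i in range(4):
    d=snap('wrist','w8');o=d['obs'];print(o['ft_force'].round(2),o['ft_torque'].round(3),o['ee_pos'].round(5))
crop('w8',290,215,355,270,12,'c16')
E
```

```text
time_s: 8.35
ee_pos: [0.6024, 0.0008, 0.2593]
eef_rot: [[-0.163, 0.987, 0.004], [0.987, 0.163, 0.002], [0.001, 0.004, -1.0]]
ft_force: [1.0, -0.3, -0.5]
gripper_width: 0.516
[ 0.98 -0.32 -0.49] [ 0.009  0.012 -0.017] [0.60244 0.00078 0.25929]
[-0.52 -0.7  -0.03] [ 0.034  0.004 -0.008] [0.60245 0.00077 0.25929]
[-0.64 -0.31 -0.14] [-0.005  0.011  0.028] [0.60245 0.00077 0.25931]
[-0.64  0.22 -0.92] [ 0.02  -0.006 -0.015] [0.60246 0.00078 0.25933]
```

View pics/c16.png

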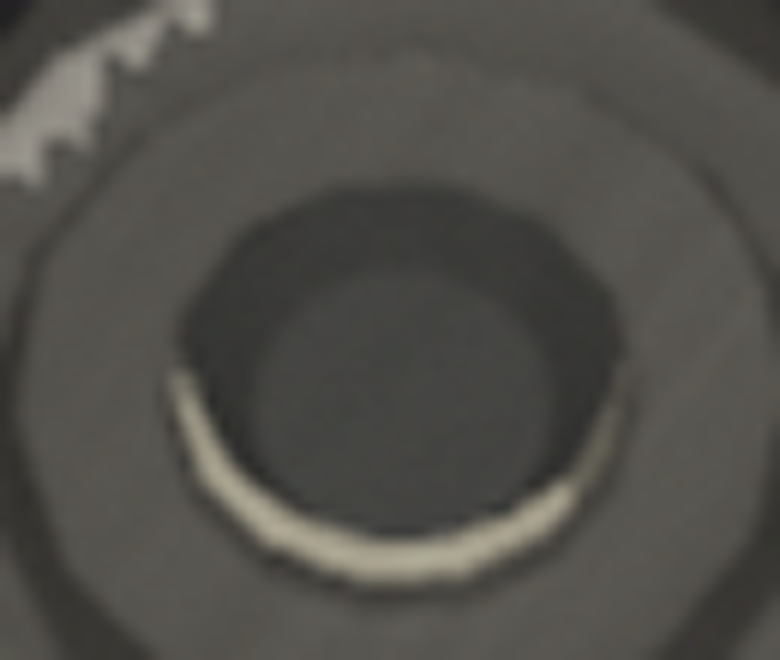

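```bash
python3 - <<'E'
from fit import *
d=load('w8');T=d['X']@Tt;R=T[:3,:3];p=T[:3,3]
eb=np.array([g(172,12,290),g(632,12,290),g(180,12,215),g(602,12,215)])
et=np.array([g(250,12,290),g(552,12,290),g(265,12,215),g(535,12,215)])
for z in(.161,.167):
 for gap in (-.0015,-.0009,0):
  zl=z+.0052
  b=least_squares(lambda v:ext(circ(d,p,R,[v[0],v[1],zl],v[2],360))-eb,[0,0,.01],diff_step=1e-3,x_scale=.01)
  t=least_squares(lambda v:ext(circ(d,p,R,[v[0],v[1],zl+gap],v[2],360))-et,[0,0,.006],diff_step=1e-3,x_scale=.01)
  print(z,gap,b.x.round(4),t.x.round(4),t.fun.round(2),'tip-bush mm',((t.x-b.x)[:2]*1e3).round(2))
E
python3 -m jog '[{"tx":0,"ty":0,"tz":-0.0005,"wx":0,"wy":0,"wz":0},{"tx":0,"ty":0,"tz":-0.001,"wx":0,"wy":0,"wz":0},{"tx":0,"ty":0,"tz":-0.001,"wx":0,"wy":0,"wz":0}]'
```

```text
0.161 -0.0015 [-0.0006 -0.0024  0.01  ] [-0.0006 -0.0028  0.0064] [ 0.16 -0.16 -0.17  0.17] tip-bush mm [-0.04 -0.38]
0.161 -0.0009 [-0.0006 -0.0024  0.01  ] [-0.0006 -0.0025  0.0065] [ 0.16 -0.16 -0.17  0.17] tip-bush mm [-0.04 -0.1 ]
0.161 0 [-0.0006 -0.0024  0.01  ] [-0.0006 -0.0021  0.0065] [ 0.16 -0.16 -0.17  0.17] tip-bush mm [-0.04  0.32]
0.167 -0.0015 [-0.0006  0.0004  0.0105] [-0.0006  0.      0.0067] [ 0.16 -0.16 -0.17  0.17] tip-bush mm [-0.05 -0.36]
0.167 -0.0009 [-0.0006  0.0004  0.0105] [-0.0006  0.0003  0.0068] [ 0.16 -0.16 -0.17  0.17] tip-bush mm [-0.05 -0.08]
0.167 0 [-0.0006  0.0004  0.0105] [-0.0006  0.0007  0.0068] [ 0.16 -0.16 -0.17  0.17] tip-bush mm [-0.05  0.34]
time_s: 8.85
ee_pos: [0.6024, 0.0008, 0.2582]
eef_rot: [[-0.163, 0.987, 0.003], [0.987, 0.163, 0.002], [0.001, 0.004, -1.0]]
ft_force: [0.5, 0.2, -0.6]
gripper_width: 0.517
```

```bash
python3 -m jog '[{"tx":0,"ty":0,"tz":-0.0005,"wx":0,"wy":0,"wz":0},{"tx":0,"ty":0,"tz":-0.001,"wx":0,"wy":0,"wz":0},{"tx":0,"ty":0,"tz":-0.001,"wx":0,"wy":0,"wz":0}]' | egrep 'pos|force'
python3 -m jog '[{"tx":0,"ty":0,"tz":-0.0005,"wx":0,"wy":0,"wz":0},{"tx":0,"ty":0,"tz":-0.0007,"wx":0,"wy":0,"wz":0},{"tx":0,"ty":0,"tz":-0.0007,"wx":0,"wy":0,"wz":0}]'| egrep 'pos|force'
```

```text
ee_pos: [0.6023, 0.0008, 0.2571]
ft_force: [-0.8, 0.8, -0.5]
ee_pos: [0.6023, 0.0008, 0.2563]
ft_force: [-0.2, 0.8, -1.1]
```

```bash
python3 -m jog '[{"tx":0,"ty":0,"tz":-0.0005,"wx":0,"wy":0,"wz":0},{"tx":0,"ty":0,"tz":-0.0007,"wx":0,"wy":0,"wz":0},{"tx":0,"ty":0,"tz":-0.0007,"wx":0,"wy":0,"wz":0}]' | egrep 'pos|force'
python3 -m jog '[{"tx":0,"ty":0,"tz":-0.0005,"wx":0,"wy":0,"wz":0},{"tx":0,"ty":0,"tz":-0.0007,"wx":0,"wy":0,"wz":0},{"tx":0,"ty":0,"tz":-0.0007,"wx":0,"wy":0,"wz":0}]'| egrep 'pos|force'
python3 - <<'E'
from h import *
d=snap('wrist','w9');o=d['obs'];print(o['ft_force'].round(2))
crop('w9',290,215,355,270,12,'c17')
snap('scene','s9');crop('s9',270,165,340,235,8,'c18')
E
```

```text
ee_pos: [0.6023, 0.0008, 0.2556]
ft_force: [-0.6, 0.6, -1.0]
ee_pos: [0.6023, 0.0008, 0.2551]
ft_force: [-1.0, -0.5, 0.9]
[-0.96 -0.47  0.87]
```

View pics/c17.png

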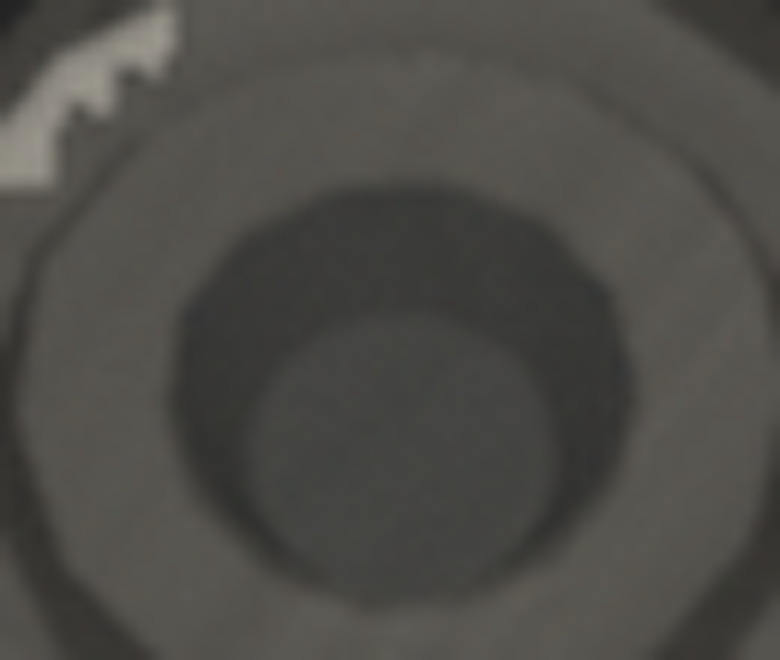

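View pics/c18.png

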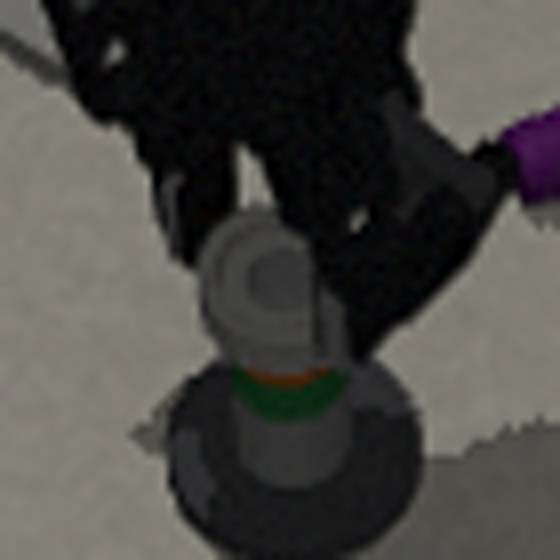

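```bash
for i in 1; do python3 -m jog '[{"tx":0,"ty":0,"tz":-0.0005,"wx":0,"wy":0,"wz":0},{"tx":0,"ty":0,"tz":-0.0007,"wx":0,"wy":0,"wz":0},{"tx":0,"ty":0,"tz":-0.0007,"wx":0,"wy":0,"wz":0}]' | egrep 'pos|force'; done
python3 - <<'E'
from h import *
for i in range(4):
    eyes.grab_frame('top');o=get_obs();print(o['ft_force'].round(2),o['ee_pos'].round(5))
E
```

```text
ee_pos: [0.6024, 0.0008, 0.2547]
ft_force: [-0.8, 0.3, 3.1]
[-1.39  0.95  2.69] [0.60236 0.00077 0.25468]
[-1.19  1.18  3.57] [0.60234 0.00078 0.25463]
[-1.03 -0.36  2.67] [0.60236 0.00077 0.25464]
[-1.59 -0.2   3.02] [0.60237 0.00079 0.25463]
```

Contact: about 3 N up with a consistent push of about -1.2 N in x. I shift slightly in -x.

```bash
python3 -m jog '[{"tx":-0.0002,"ty":0.0001,"tz":0,"wx":0,"wy":0,"wz":0},{"tx":-0.0003,"ty":0.0001,"tz":0,"wx":0,"wy":0,"wz":0},{"tx":-0.0003,"ty":0.0001,"tz":0,"wx":0,"wy":0,"wz":0}]' | egrep 'pos|force'
python3 - <<'E'
from h import *
F=[]
for i in range(6):
    eyes.grab_frame('top');o=get_obs();F.append(o['ft_force'])
print(np.mean(F,0).round(2),o['ee_pos'].round(5))
E
```

```text
ee_pos: [0.6022, 0.0008, 0.2546]
ft_force: [0.2, 0.2, 2.7]
[-0.08 -0.06  2.25] [0.60222 0.00082 0.25465]
```

```bash
python3 -m jog '[{"tx":-0.0001,"ty":0,"tz":-0.0005,"wx":0,"wy":0,"wz":0},{"tx":-0.0001,"ty":0,"tz":-0.0007,"wx":0,"wy":0,"wz":0},{"tx":-0.0001,"ty":0,"tz":-0.0007,"wx":0,"wy":0,"wz":0}]' | egrep 'pos|force'
python3 - <<'E'
from h import *
F=[]
for i in range(6):
    eyes.grab_frame('top');o=get_obs();F.append(o['ft_force'])
print(np.mean(F,0).round(2),o['ee_pos'].round(5),o['gripper_width'])
E
```

```text
ee_pos: [0.6022, 0.0008, 0.2544]
ft_force: [-1.8, 0.6, 4.5]
[-1.15 -0.26  5.27] [0.60216 0.0008  0.25435] 0.5160183910289362
```

```bash
python3 -m jog '[{"tx":-0.0002,"ty":0,"tz":0,"wx":0,"wy":0,"wz":0},{"tx":-0.0004,"ty":0,"tz":0,"wx":0,"wy":0,"wz":0},{"tx":-0.0004,"ty":0,"tz":0,"wx":0,"wy":0,"wz":0}]' | egrep 'pos|force'
python3 - <<'E'
from h import *
F=[]
for i in range(6):
    eyes.grab_frame('top');o=get_obs();F.append(o['ft_force'])
print(np.mean(F,0).round(2),o['ee_pos'].round(5),o['gripper_width'])
E
```

```text
ee_pos: [0.602, 0.0008, 0.2544]
ft_force: [0.2, 0.0, 3.7]
[ 0.45 -0.3   3.08] [0.60198 0.00083 0.25439] 0.5158695278955168
```

```bash
python3 -m jog '[{"tx":0,"ty":0,"tz":-0.0005,"wx":0,"wy":0,"wz":0},{"tx":0,"ty":0,"tz":-0.0009,"wx":0,"wy":0,"wz":0},{"tx":0,"ty":0,"tz":-0.0009,"wx":0,"wy":0,"wz":0}]' | egrep 'pos|force'
python3 - <<'E'
from h import *
F=[]
for i in range(6):
    eyes.grab_frame('top');o=get_obs();F.append(o['ft_force'])
print(np.mean(F,0).round(2),o['ee_pos'].round(5),o['gripper_width'],o['ft_torque'])
E
```

```text
ee_pos: [0.602, 0.0008, 0.2541]
ft_force: [-0.5, 0.3, 6.6]
[-0.68 -0.04  5.91] [0.60198 0.00078 0.25415] 0.5164910198148762 [-0.01675872  0.11100362  0.00698702]
```

```bash
python3 -m jog '[{"tx":-0.0002,"ty":0,"tz":-0.0005,"wx":0,"wy":0,"wz":0},{"tx":-0.0003,"ty":0,"tz":-0.0009,"wx":0,"wy":0,"wz":0},{"tx":-0.0003,"ty":0,"tz":-0.0009,"wx":0,"wy":0,"wz":0}]' | egrep 'pos|force'
python3 - <<'E'
from h import *
F=[]
for i in range(6):
    d=snap('wrist','w10');o=d['obs'];F.append(o['ft_force'])
print(np.mean(F,0).round(2),o['ee_pos'].round(5),o['gripper_width'],o['ft_torque'],o['eef_rot'].round(4))
crop('w10',290,215,355,270,12,'c19')
snap('scene','s10');crop('s10',270,165,340,235,8,'c20')
E
```

```text
ee_pos: [0.6018, 0.0007, 0.2541]
ft_force: [-0.6, -1.2, 6.1]
[-0.53 -0.53  6.69] [0.60182 0.00072 0.25408] 0.5188079885689848 [-0.02115255  0.13174603 -0.01123279] [[-0.163   0.9866  0.006 ]
 [ 0.9866  0.163   0.002 ]
 [ 0.001   0.0062 -1.    ]]
```

View pics/c19.png

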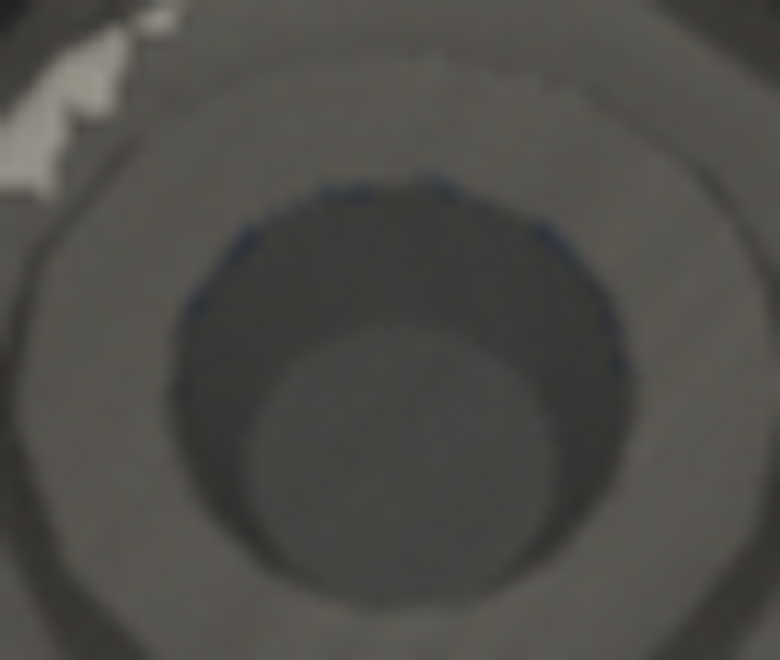

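View pics/c20.png

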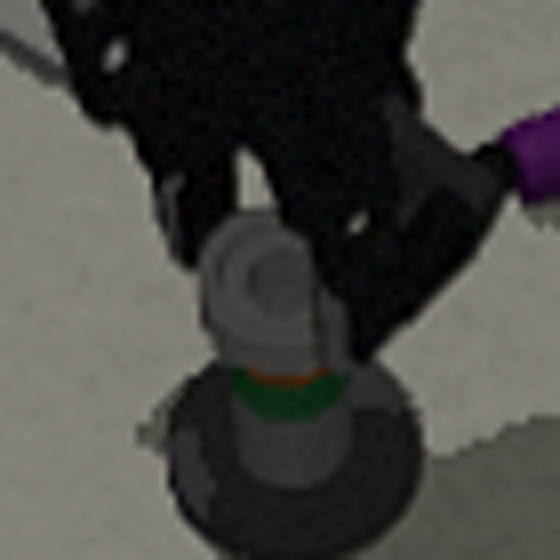

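Blue now shows around the bore's edge, so the lip's top is at about 87 mm. The bush bottom is about 77 mm up, well within blue. I press once more, lightly.

```bash
python3 -m jog '[{"tx":-0.0001,"ty":-0.0001,"tz":-0.0005,"wx":0,"wy":0,"wz":0},{"tx":-0.0001,"ty":-0.0001,"tz":-0.0011,"wx":0,"wy":0,"wz":0},{"tx":-0.0001,"ty":-0.0001,"tz":-0.0011,"wx":0,"wy":0,"wz":0}]' | egrep 'pos|force'
python3 - <<'E'
from h import *
F=[];Q=[]
for i in range(6):
    eyes.grab_frame('top');o=get_obs();F.append(o['ft_force']);Q.append(o['ft_torque'])
print(np.mean(F,0).round(2),np.mean(Q,0).round(3),o['ee_pos'].round(5),o['eef_rot'].round(4)[:,2])
E
```

```text
ee_pos: [0.6018, 0.0007, 0.2539]
ft_force: [-1.3, 0.4, 7.1]
[-1.45  0.27  7.49] [0.017 0.265 0.022] [0.60177 0.00066 0.25392] [ 0.0064  0.0024 -1.    ]
```

```bash
python3 -m jog '[{"tx":-0.0004,"ty":0,"tz":-0.0003,"wx":0,"wy":0,"wz":0},{"tx":-0.0006,"ty":0,"tz":-0.0006,"wx":0,"wy":0,"wz":0},{"tx":-0.0006,"ty":0,"tz":-0.0009,"wx":0,"wy":0,"wz":0}]' | egrep 'pos|force'
python3 - <<'E'
from h import *
F=[];Q=[]
for i in range(6):
    eyes.grab_frame('top');o=get_obs();F.append(o['ft_force']);Q.append(o['ft_torque'])
print(np.mean(F,0).round(2),np.mean(Q,0).round(3),o['ee_pos'].round(5),o['eef_rot'].round(4)[:,2])
E
```

```text
ee_pos: [0.6015, 0.0006, 0.2539]
ft_force: [-0.4, 0.5, 8.4]
[-0.13  0.17  7.1 ] [-0.014  0.069 -0.007] [0.6015  0.00063 0.25392] [ 0.0078  0.0026 -1.    ]
```

Sideways push is now about zero at 7 N with no further descent, so it is snug. I release.

```bash
python3 -m jog '[{"tx":0,"ty":0,"tz":0,"wx":0,"wy":0,"wz":0},{"tx":0,"ty":0,"tz":0,"wx":0,"wy":0,"wz":0}]'
python3 -m jog '[{"tx":0,"ty":0,"tz":0,"wx":0,"wy":0,"wz":0},{"tx":0,"ty":0,"tz":0,"wx":0,"wy":0,"wz":0},{"tx":0,"ty":0,"tz":0,"wx":0,"wy":0,"wz":0},{"tx":0,"ty":0,"tz":0,"wx":0,"wy":0,"wz":0},{"tx":0,"ty":0,"tz":0,"wx":0,"wy":0,"wz":0},{"tx":0,"ty":0,"tz":0,"wx":0,"wy":0,"wz":0},{"tx":0,"ty":0,"tz":0,"wx":0,"wy":0,"wz":0}]' 0
python3 - <<'E'
from h import *
d=snap('wrist','w11');print(d['obs']['ft_force'],d['obs']['ee_pos'])
crop('w11',200,150,440,320,3,'c21')
E
```

```text
time_s: 15.1
ee_pos: [0.6015, 0.0006, 0.254]
eef_rot: [[-0.163, 0.987, 0.008], [0.987, 0.163, 0.003], [0.001, 0.008, -1.0]]
ft_force: [1.4, -0.4, 4.9]
gripper_width: 0.518
time_s: 15.8
ee_pos: [0.6015, 0.0006, 0.254]
eef_rot: [[-0.163, 0.987, 0.008], [0.987, 0.163, 0.003], [0.001, 0.008, -1.0]]
ft_force: [-0.1, 0.3, 0.2]
gripper_width: 0.999
[-0.05912203  0.25408396  0.19874036] [0.60151715 0.00060414 0.25396461]
```

View pics/c21.png

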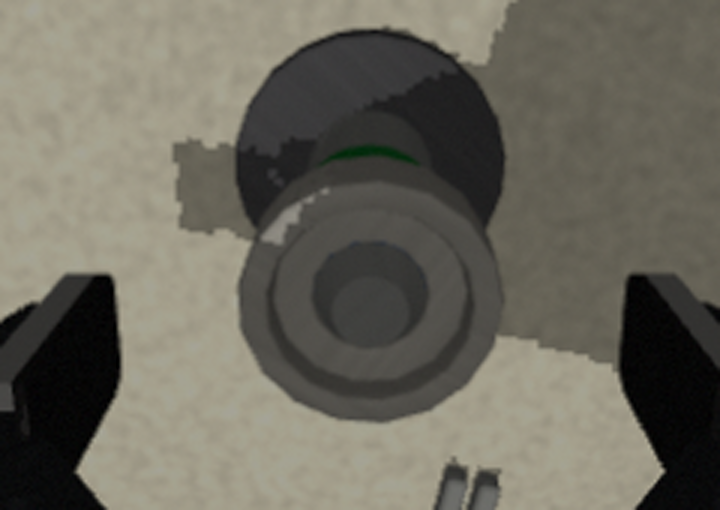

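The fingers are open at both sides, and the bush rests level on the mandrel (crop rim centre about (371,302)). I rise and go to the marker, whose grip can be held along the scale's y with nearly this wrist angle.

```bash
python3 -m jog '[{"tx":0,"ty":0,"tz":0.02,"wx":0,"wy":0,"wz":0},{"tx":0,"ty":0,"tz":0.06,"wx":0,"wy":0,"wz":0},{"tx":0,"ty":0,"tz":0.1,"wx":0,"wy":0,"wz":0},{"tx":0,"ty":0,"tz":0.11,"wx":-0.003,"wy":0.008,"wz":0.03},{"tx":-0.02,"ty":-0.04,"tz":0.11,"wx":-0.003,"wy":0.008,"wz":0.03},{"tx":-0.04,"ty":-0.08,"tz":0.11,"wx":-0.003,"wy":0.008,"wz":0.03},{"tx":-0.055,"ty":-0.12,"tz":0.09,"wx":-0.003,"wy":0.008,"wz":0.03},{"tx":-0.0645,"ty":-0.143,"tz":0.06,"wx":-0.003,"wy":0.008,"wz":0.03},{"tx":-0.0645,"ty":-0.143,"tz":0.05,"wx":-0.003,"wy":0.008,"wz":0.03},{"tx":-0.0645,"ty":-0.143,"tz":0.05,"wx":-0.003,"wy":0.008,"wz":0.03},{"tx":-0.0645,"ty":-0.143,"tz":0.05,"wx":-0.003,"wy":0.008,"wz":0.03}]'
python3 - <<'E'
from h import *
d=snap('wrist','w12');print(d['obs']['ee_pos'])
print(proj(d,[[.5373,-.1425,.055]]))
snap('scene','s12');crop('s12',270,165,340,235,8,'c22')
E
```

```text
time_s: 16.95
ee_pos: [0.538, -0.1407, 0.3045]
eef_rot: [[-0.195, 0.981, 0.001], [0.981, 0.195, 0.001], [0.001, 0.001, -1.0]]
ft_force: [0.0, 0.7, 0.9]
gripper_width: 0.999
[ 0.53803394 -0.14065292  0.30448155]
[[321.81205437 205.21769377]]
```

View pics/w12.png

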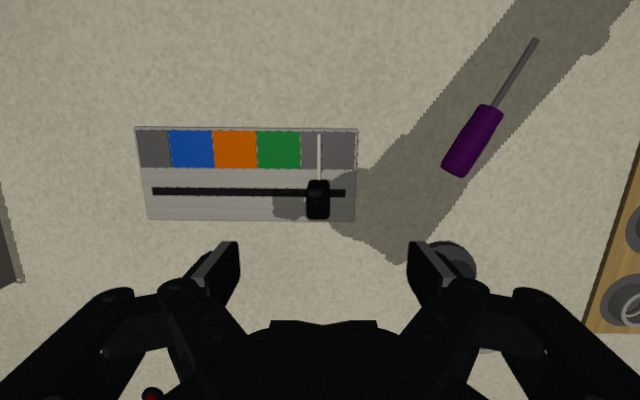

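View pics/c22.png

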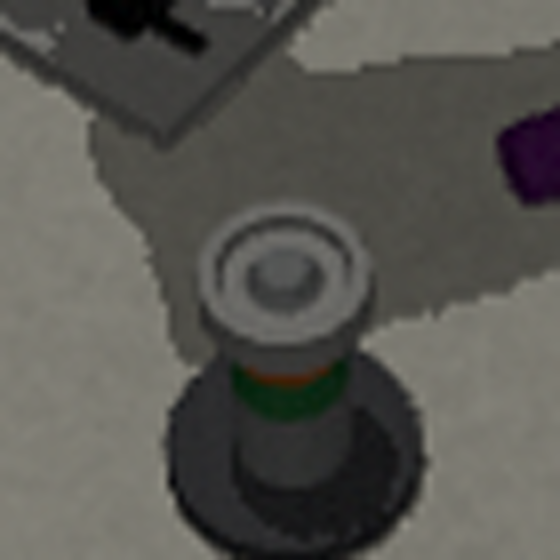

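```bash
python3 - <<'E'
from fit import *
crop('w12',285,165,350,230,10,'c23')
d=load('s12')
# mandrel foot calib & bush lower front edge bottom row
I=np.eye(3)
for m in [(.600,.0013)]:
  f=circ(d,np.array([*m,0]),I,[0,0,.012],.036); print('foot',((ext(f)-[270,270,165,165])*8+3.5).round(0))
  c=circ(d,np.array([*m,0]),I,[0,0,.045],.016); print('green/steel low row',((ext(c)-[270,270,165,165])*8+3.5).round(0))
  c=circ(d,np.array([*m,0]),I,[0,0,.059],.014); print('green/orange',((ext(c)-[270,270,165,165])*8+3.5).round(0))
  for z in(.071,.074,.077,.080,.083,.086):
    e=ext(circ(d,np.array([*m,0]),I,[0,0,z],.023)); t=ext(circ(d,np.array([*m,0]),I,[0,0,z+.016],.023))
    print(z,'bottom',((e-[270,270,165,165])*8+3.5).round(0),'top rim',((t-[270,270,165,165])*8+3.5).round(0))
E
```

```text
foot [162. 423. 333. 554.]
green/steel low row [230. 349. 326. 425.]
green/orange [235. 340. 303. 390.]
0.071 bottom [199. 374. 249. 394.] top rim [195. 373. 214. 359.]
0.074 bottom [198. 373. 243. 387.] top rim [195. 373. 207. 353.]
0.077 bottom [197. 373. 236. 381.] top rim [194. 373. 200. 346.]
0.08 bottom [197. 373. 229. 374.] top rim [194. 372. 193. 339.]
0.083 bottom [196. 373. 223. 368.] top rim [193. 372. 187. 333.]
0.086 bottom [196. 373. 216. 361.] top rim [192. 372. 180. 326.]
```

View pics/c23.png

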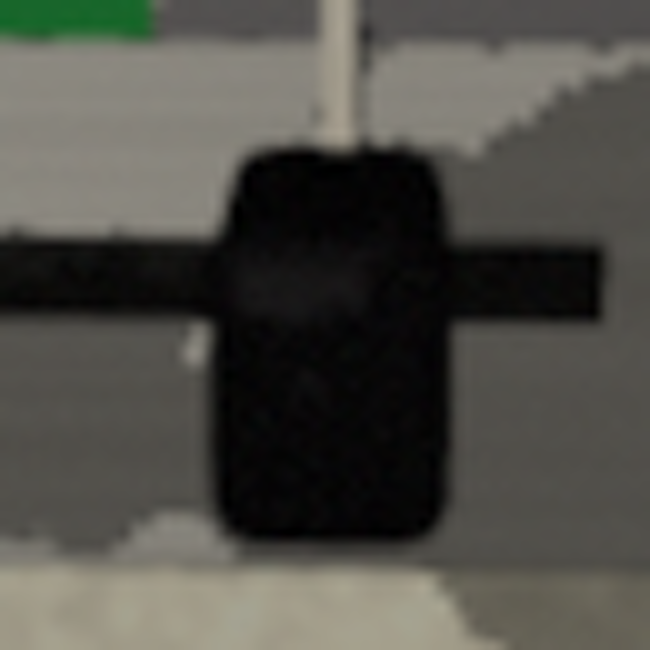

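The scene view matches a bush bottom at 0.077 m (rim rows 199 to 347), so the colour is blue. The marker's top is centred near wrist pixel (317.5,203).

```bash
python3 - <<'E'
from fit import *
d=load('w12'); print(at(d,(317.5,203.3),.055), get_obs()['ee_pos'])
# pointer and colour lines along scale at strip z .014 
ys=np.array([.195,-.981,0])
for n,p,z in [('pointer',(318.5,150),.017),('green/grey',(300.5,150),.014),('blue/orange',(213.5,150),.014),('blue/grey',(169.5,150),.014),('g/o',(257,150),.014)]:
    print(n,at(d,p,z)@ys)
E
```

```text
[ 0.53639386 -0.1462444   0.055     ] [ 0.53835468 -0.14067489  0.30516163]
pointer 0.24769350161370002
green/grey 0.2642392488605293
blue/orange 0.3441945154205669
blue/grey 0.3849141481973032
g/o 0.30415346159192025
```

```bash
python3 -m jog '[{"tx":-0.0015,"ty":-0.005,"tz":-0.03,"wx":0,"wy":0,"wz":0},{"tx":-0.0015,"ty":-0.005,"tz":-0.06,"wx":0,"wy":0,"wz":0},{"tx":-0.0015,"ty":-0.005,"tz":-0.085,"wx":0,"wy":0,"wz":0},{"tx":-0.0015,"ty":-0.005,"tz":-0.1,"wx":0,"wy":0,"wz":0},{"tx":-0.0015,"ty":-0.005,"tz":-0.104,"wx":0,"wy":0,"wz":0},{"tx":-0.0015,"ty":-0.005,"tz":-0.104,"wx":0,"wy":0,"wz":0}]'
python3 -m jog '[{"tx":0,"ty":0,"tz":0,"wx":0,"wy":0,"wz":0},{"tx":0,"ty":0,"tz":0,"wx":0,"wy":0,"wz":0},{"tx":0,"ty":0,"tz":0,"wx":0,"wy":0,"wz":0},{"tx":0,"ty":0,"tz":0,"wx":0,"wy":0,"wz":0},{"tx":0,"ty":0,"tz":0,"wx":0,"wy":0,"wz":0},{"tx":0,"ty":0,"tz":0,"wx":0,"wy":0,"wz":0},{"tx":0,"ty":0,"tz":0,"wx":0,"wy":0,"wz":0},{"tx":0,"ty":0,"tz":0,"wx":0,"wy":0,"wz":0},{"tx":0,"ty":0,"tz":0,"wx":0,"wy":0,"wz":0}]' 255 20
python3 - <<'E'
from h import *
d=snap('wrist','w13')
E
```

```text
time_s: 17.65
ee_pos: [0.5376, -0.1449, 0.2015]
eef_rot: [[-0.198, 0.98, 0.003], [0.98, 0.198, 0.0], [-0.0, 0.003, -1.0]]
ft_force: [0.1, -0.3, 0.7]
gripper_width: 1.002
time_s: 18.55
ee_pos: [0.5377, -0.1449, 0.2019]
eef_rot: [[-0.197, 0.98, 0.004], [0.98, 0.197, 0.0], [-0.0, 0.004, -1.0]]
ft_force: [-1.4, 0.6, 5.4]
gripper_width: 0.232
```

View pics/w13.png

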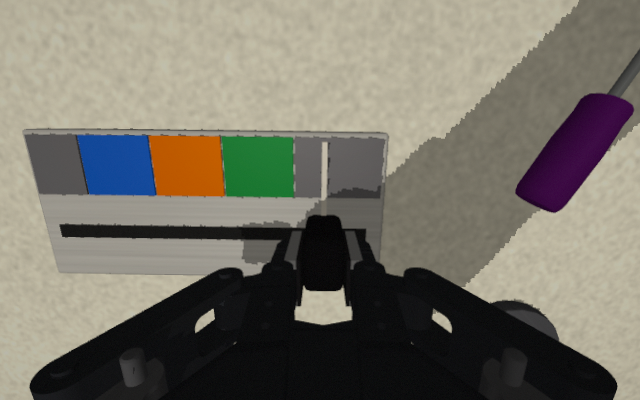

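The fingers hold the marker's grip (pointer at (325,165) on grey). I slide it 116 mm.

```bash
python3 -m jog '[{"tx":0.002,"ty":-0.01,"tz":0,"wx":0,"wy":0,"wz":0},{"tx":0.004,"ty":-0.02,"tz":0,"wx":0,"wy":0,"wz":0},{"tx":0.007,"ty":-0.035,"tz":0,"wx":0,"wy":0,"wz":0},{"tx":0.01,"ty":-0.05,"tz":0,"wx":0,"wy":0,"wz":0},{"tx":0.013,"ty":-0.065,"tz":0,"wx":0,"wy":0,"wz":0},{"tx":0.016,"ty":-0.08,"tz":0,"wx":0,"wy":0,"wz":0},{"tx":0.019,"ty":-0.095,"tz":0,"wx":0,"wy":0,"wz":0},{"tx":0.0215,"ty":-0.108,"tz":0,"wx":0,"wy":0,"wz":0},{"tx":0.0227,"ty":-0.114,"tz":0,"wx":0,"wy":0,"wz":0},{"tx":0.0227,"ty":-0.114,"tz":0,"wx":0,"wy":0,"wz":0},{"tx":0.0227,"ty":-0.114,"tz":0,"wx":0,"wy":0,"wz":0}]'
python3 - <<'E'
from h import *
d=snap('wrist','w14')
E
```

```text
time_s: 19.7
ee_pos: [0.5597, -0.2606, 0.2019]
eef_rot: [[-0.196, 0.981, 0.003], [0.981, 0.196, -0.002], [-0.003, 0.002, -1.0]]
ft_force: [-2.8, -2.3, 4.2]
gripper_width: 0.229
```

View pics/w14.png

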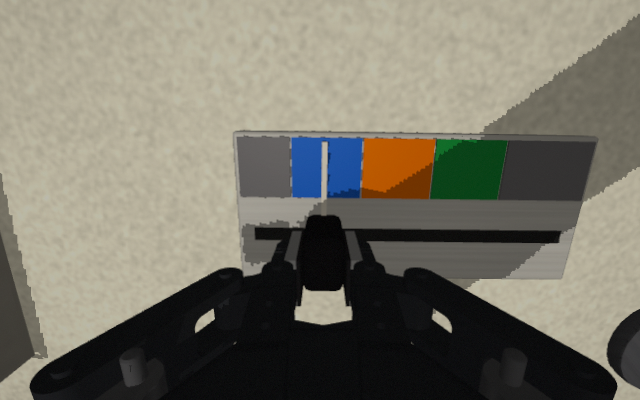

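The pointer (324,165) is close to the middle of blue (291 to 362). I release and rise.

```bash
python3 -m jog '[{"tx":0,"ty":0,"tz":0,"wx":0,"wy":0,"wz":0},{"tx":0,"ty":0,"tz":0,"wx":0,"wy":0,"wz":0},{"tx":0,"ty":0,"tz":0,"wx":0,"wy":0,"wz":0},{"tx":0,"ty":0,"tz":0,"wx":0,"wy":0,"wz":0},{"tx":0,"ty":0,"tz":0,"wx":0,"wy":0,"wz":0},{"tx":0,"ty":0,"tz":0,"wx":0,"wy":0,"wz":0},{"tx":0,"ty":0,"tz":0.02,"wx":0,"wy":0,"wz":0},{"tx":0,"ty":0,"tz":0.06,"wx":0,"wy":0,"wz":0},{"tx":0,"ty":0,"tz":0.1,"wx":0,"wy":0,"wz":0},{"tx":0,"ty":0,"tz":0.12,"wx":0,"wy":0,"wz":0},{"tx":-0.03,"ty":-0.03,"tz":0.14,"wx":0,"wy":0,"wz":0},{"tx":-0.05,"ty":-0.05,"tz":0.15,"wx":0,"wy":0,"wz":0},{"tx":-0.05,"ty":-0.05,"tz":0.15,"wx":0,"wy":0,"wz":0}]' 0
python3 - <<'E'
from h import *
snap('top','t15');snap('scene','s15');snap('wrist','w15');crop('s15',270,165,340,235,8,'c24')
E
```

```text
time_s: 21.05
ee_pos: [0.5056, -0.316, 0.3549]
eef_rot: [[-0.187, 0.982, 0.004], [0.982, 0.187, -0.008], [-0.009, 0.002, -1.0]]
ft_force: [0.1, -1.3, 0.1]
gripper_width: 1.002
```

View pics/s15.png

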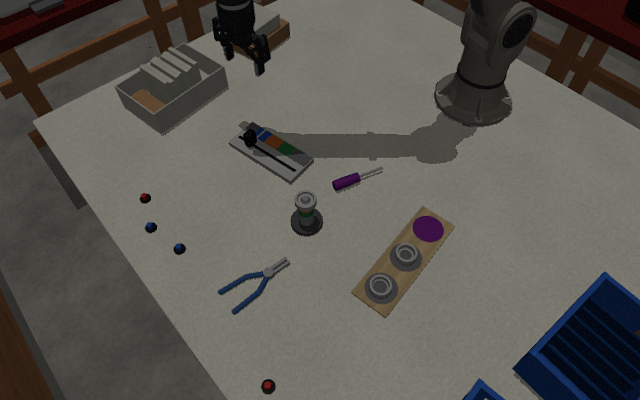

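View pics/t15.png

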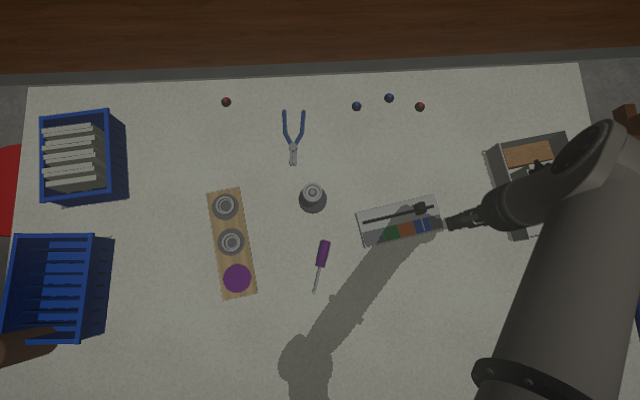

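View pics/c24.png

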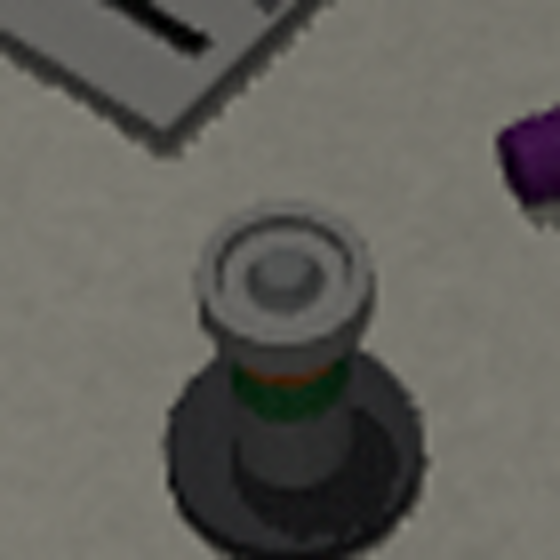

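```bash
python3 - <<'E'
from h import *
crop('t15',345,185,455,255,7,'c25')
o=get_obs();print(o['ee_pos'],o['joint_velocities'].round(3))
E
```

```text
[ 0.50990547 -0.30966054  0.3517529 ] [-0.018  0.014 -0.026  0.    -0.001  0.002  0.003]
```

View pics/c25.png

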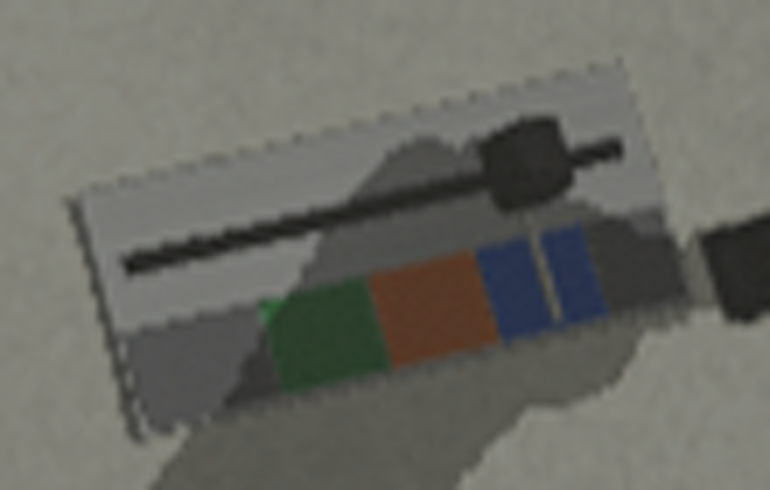

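View pics/w15.png

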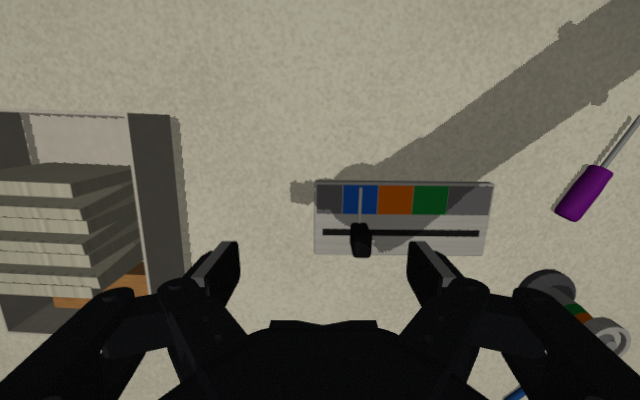

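The pointer stands mid-blue in both views. The wrist view also shows the mandrel from the side at about (575,310), so I check the band under the bush there.

```bash
python3 - <<'E'
from fit import *
crop('w15',510,255,640,385,5,'c26')
d=load('w15')
for z,r in((.045,.016),(.059,.014),(.073,.012)):
    print(z,((circ(d,np.array([.6005,.001,0]),np.eye(3),[0,0,z],r,8)-[510,255])*5).round(0).tolist()[:3])
for z in (.071,.074,.077,.080): print(z,((ext(circ(d,np.array([.6005,.001,0]),np.eye(3),[0,0,z],.023))-[510,510,255,255])*5).round())
E
```

```text
0.045 [[276.0, 356.0], [328.0, 347.0], [367.0, 310.0]]
0.059 [[330.0, 392.0], [377.0, 383.0], [413.0, 350.0]]
0.073 [[388.0, 430.0], [431.0, 423.0], [463.0, 393.0]]
0.071 [298. 512. 288. 465.]
0.074 [309. 526. 297. 476.]
0.077 [321. 540. 306. 487.]
0.08 [333. 554. 316. 498.]
```

View pics/c26.png

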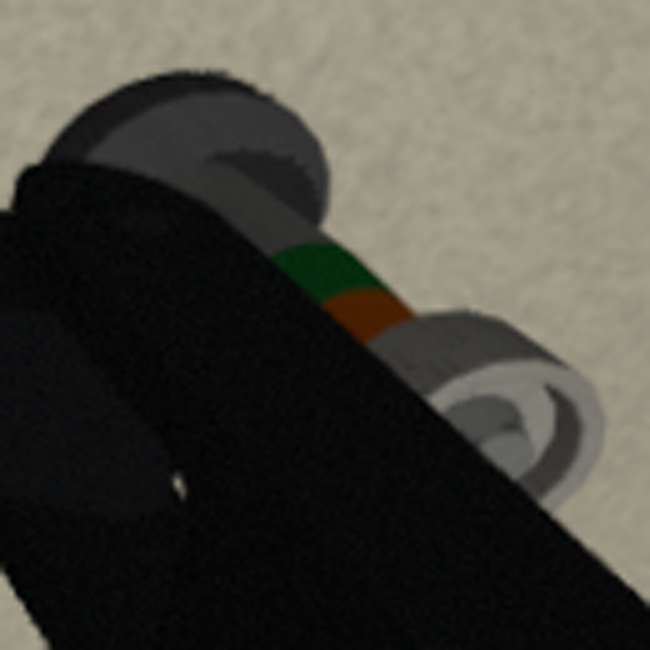

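This view gives a lower edge at about 0.078 m (upper ellipse row about 311), so blue again. I let the arm settle and hand in.

```bash
python3 -m jog '[{"tx":0,"ty":0,"tz":0,"wx":0,"wy":0,"wz":0},{"tx":0,"ty":0,"tz":0,"wx":0,"wy":0,"wz":0},{"tx":0,"ty":0,"tz":0,"wx":0,"wy":0,"wz":0},{"tx":0,"ty":0,"tz":0,"wx":0,"wy":0,"wz":0}]' && python3 -c "
from station import env
print(env.sign_off())"
```

```text
time_s: 21.6
ee_pos: [0.5103, -0.3092, 0.3514]
eef_rot: [[-0.198, 0.98, 0.003], [0.98, 0.198, -0.0], [-0.001, 0.002, -1.0]]
ft_force: [0.5, -0.6, 0.5]
gripper_width: 1.0
the job is handed in; nothing more can be done
None
```

I slid the bush from the purple spot onto the mandrel, left it there, and moved the marker to blue. The job was handed in at about 21.6 s, and the hand-in reported no verdict.

- **Bush:** I lowered it in small steps and nudged it sideways until the push vanished. The average press peaked at about 7.5 N, and the final check was 7 N with no sideways push and no further descent.
- **Band:** the bush's lower edge is 77 to 78 mm up, inside the blue band (73 to 87 mm). The scene camera, the arm's own height and a side view from the wrist camera all agreed.
- **Marker:** I slid it 116 mm along the scale. The pointer stands near the middle of blue in both the top and wrist pictures.
- **Other things:** the other two bushes, the screwdriver and the pliers show no movement in the last pictures. The gripper is open and clear of everything.

**Checks that disagreed:** the wrist camera put the bush's rim about 7 mm farther away than the arm's height implied, so I used only relative offsets for centring. I did not measure the centring again after letting go. It rests on the zero sideways push before release and on pictures that look centred and level.

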